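# Load a dish for dark adaptation in a shuttered dish reader

### The arm

A 7-joint arm with a two-finger parallel gripper is mounted at the origin on a cart in front of the work surface, level with it; the furniture and walls round the work are solid. World frame = base frame: x ahead of the robot, y to its left, z up, the work surface at z = 0. Lengths are in m, angles in degrees, forces in N, time in s.
With the tool pointing down it reaches from about 0.425 to 1.025 m from the base axis. Payload 9.4 kg.
Tool frame: the origin (TCP) lies midway between the tips of the shut fingers; the grasp point (between the pads) lies 19 mm behind it; z points along the fingers, y is the direction in which the jaws open and shut (so a half turn about z gives the same grasp; the last joint's range is limited). The gripper opens to 93 mm and grips with 3 to 60 N. Pads are 15 mm wide; open, the fingers measure 128 mm over their backs; the gripper's body (75 mm by 188 mm) begins 65 mm behind the grasp point.
Start: joints at [-77.733, 34.337, -0.143, 91.639, 0.103, 54.024, -4.572], TCP at [0.208, 0.695, 0.219] pointing down, gripper open.
Joint ranges: [-147.43, 147.43], [-19.82, 112.94], [-74.19, 73.91], [6.32, 146.72], [-59.91, 239.91], [6.04, 106.73], [-150.56, 150.56]. Speed limits (degrees/s): [127.2, 127.2, 172.46, 172.46, 180, 180, 180].

### API

Orientations are given as [roll, pitch, yaw] about the fixed x, y, z axes, in that order (R = Rz(yaw) Ry(pitch) Rx(roll)).
In Python, from workcell import arm gives the robot as it stands.
- The arm moves only by the tool step_arm, never from a script. Its argument "targets" is a list of rows, each an object with "travel": the shift along the tool's x, y, z in m, a list of three; "roll": the turn about the tool's z in rad. A call has 1 to 20 rows; each row shifts and turns the commanded pose from where the row before left it, along the tool's axes as they then stand; what a row does not reach is not made up. A row lasts 1/10 s, in which the tool goes at most 50 mm and 8.59 degrees, less where a joint would pass 70% of its speed; a pose out of reach is approached as far as the arm can. A call is refused whole if a number of a shift passes 0.05 or a number of a turn 0.15, either way. A call with a gripper value outside its range is refused whole. "fingers" is the finger opening in m, from 0 to 0.093, set as the call begins (left out, the last holds). The fingers move at their own pace and stop on an object; "grip_force" is the grip in N (left out, the last holds). Time passes only in rows, so rows that do not move let the fingers close. It gives the time, the measured TCP pose, the force and the opening at its end, in the units of the state.
- arm.sense(): the state, without advancing time (a new reading comes with each control period).
- arm.read_camera(name): name is "scene" or "top"; returns a dict with "color" (400x640x3 uint8, red, green, blue), "camera_matrix" (3x3 intrinsics, pixels), "k1" (the pictures are not rectified: a ray, as slopes to the right and down, at radius r is drawn at 1 + k1 r^2 times it, then the intrinsics apply), "pose" (4x4, takes a point from camera to world coordinates). Camera axes: x right, y up, looking along -z (the intrinsics and any distortion apply to the point x, -y, -z); pixel columns grow to the right and rows downward; lengths in m; the calibration is good to about 2 mm. A picture is of the moment at which its call begins. There is no depth.
- arm.finish_job(): hands the job in, once; it reports no verdict.
Trained networks look in the newest picture that a camera, given by its name, has taken for a name from the list of things; names that differ only in an ending like _2 or _b are one class to them, and where a whole thing is asked for, a point or a joint stands for the part that bears it (a point fixed in the world has none). Each returns a list of dicts, best first, with "score" (0 to 1); they miss things now and then, are a little off and sometimes report something else, mostly with a low value. They report only what shows in the picture. A call takes as long as a camera call.
- arm.spot_in(target, camera): "xy" ([column, row] in pixels, amid what is visible of it).
- arm.silhouettes(target, camera): "mask" (400x640 bool, what is visible of it) and "xy" ([column, row] in pixels, amid what is visible of it).
- arm.mark_of(target, camera): "xy" ([column, row] in pixels: a listed point, or the origin of a listed thing).
The state is a dict: "t": time; "joints": joint angles; "joint_vel": joint speeds; "tau": joint torques, N m; "position": TCP position; "tool_rot": TCP orientation; "contact_force": force on the tool from outside, world axes, zero at the start; "torque": the same for the moment, N m; "finger_gap": finger opening in m.
Only numpy, scipy, OpenCV 4.12 (cv2) and the standard library are available. Lean on these libraries where they do the work, as an engineer would, in place of code of your own. Each camera call takes 0.05 s, during which the arm holds its last target.

### The job

A sample has to be dark-adapted in the dish reader. First turn the reader's pointer knob clockwise to the solid square mark (shutter closed), so that no room light reaches the detector, and only then press down the catch sunk in the recess of the case's front top edge, so that the tray springs out. Set the smallest petri dish on the bench upright and flat in the tray's round nest and push the tray fully home until it latches, leaving the knob on the square and the two larger dishes that stood near it in their places.

Things in the scene. Friction and masses are not known exactly. Their poses are not given: they have to be found in the camera images.
- reader: grey bench instrument with a round white dial, 150 (x) x 290 (y) x 74 mm high, fixed; a lamp house stands 18 mm higher along the rear 29 mm. Origin: centre of its underside; x to its rear, y to its left, its front (-x) faces the robot. Dial and knob are on the right of its top, the tray in the left half of its front, the recess with the catch in the front top edge between them
- selector (a joint): turn of the pointer knob, rad, growing clockwise from above. Detents every 0.524: 0 one dot (nose to the reader's left, +y), then two, three, four (1.571, nose to the rear), five dots, 2.618 solid square (shutter closed), 3.142 ring; stop at 3.24. Starts at one to four dots. A spring ball pulls it into the nearest detent; leaving one takes 0.1 N m
- selector_axis (a point): on the knob's upright axis, half-way up its nose, 16.5 mm above the case's top; turns with the knob, its y axis points along the nose. Black knob: skirt 46 mm across, 6 mm high; hub 33 mm across, 27 mm high; one nose 12 mm wide with flat sides, reaching 36 mm from the axis, from 5 to 26 mm above the dial. Dial plate 112 mm across, 1 mm above the case's top
- selector_nose (a point): point in the middle of the nose's width, 30 mm from the axis, at the same height as selector_axis
- catch_top (a point): centre of the top of the grey ribbed catch plate, 29 (x) x 38 (y) mm, 7 mm below the case's top in a recess 34 mm deep (x) and 46 mm wide (y), open to the front; axes as the reader's. A spring holds it up; pressed down 3 to 5 mm (2 to 4 N; stop at 7 mm) it lets the tray go
- catch (a joint): how far the catch plate is pressed down, m: 0 up, 0.007 at its stop
- tray (a joint): how far the tray is out, m: 0 latched shut, 0.078 fully out (end stop). Slides to the reader's front (-x). A damped spring pushes it out with 6 N when shut, 3 N when open; pushed in (7 to 12 N, slowly) it latches by itself at 0 and can go 3 mm further to its inner stop
- tray_front (a point): middle of the outer face of the tray's upright front panel, 112 mm wide (y), 40 mm high (its top 49 mm above the bench), 8 mm thick; 29 mm above the bench; axes as the reader's; moves with the tray
- tray_nest (a point): centre of the floor of the round nest in the tray's plate: 45 mm across, 3 mm deep, floor 19 mm above the bench; moves with the tray. With the tray out it lies 32 mm behind the front panel and about 47 mm in front of the case.
- dish_centre (a point): centre of the smallest petri dish, 34 mm across and 11 mm high, half-way up (5.5 mm above its underside), standing open side up on the bench; clear plastic rim, tan filling; z up
- dish_mid: middle petri dish, 60 mm across, 14 mm high, to be left alone; origin at the centre of its underside
- dish_big: large petri dish, 66 mm across, 13 mm high, to be left alone; origin at the centre of its underside
- mark_square (a point): centre of the solid square mark (12 mm) on the dial, 47 mm from the knob's axis

How it is judged:
By the outcome, as a careful person would: the job done as asked, in the order asked, and still so for the second after the job is handed in, with the robot touching nothing.
It also fails if it takes over 72 s, if anything falls off the work surface, if the arm or the gripper's body presses on something with over 40 N, if the wrist force passes 120 N, or if a joint passes its speed limit or range.

## Working session

There is one attempt and no reset: what is moved stays moved. The work goes in short steps, Python scripts to look and compute and a tool call to move; the robot and the scene stay as the last step left them, time stands still between calls to the robot, and variables do not carry over. Pictures are saved under pics/ and viewed, and the job is handed in when it is done.

Besides the shell and the picture viewer there is one more tool, called by a JSON object that holds its "method" and its "body", one argument or row to a line. step_arm: Moves the arm, as the interface text tells. Its arguments: {"type":"object","properties":{"targets":{"type":"array"},"fingers":{"type":"number"},"grip_force":{"type":"number"}},"required":["targets"]}

```bash
ls; mkdir -p pics; python3 - <<'E'
from workcell import arm
import cv2
s=arm.sense()
print({k:s[k] for k in s})
for n in("scene","top"):
    r=arm.read_camera(n)
    cv2.imwrite(f"pics/{n}0.png",r["color"][:,:,::-1])
    print(n,r["camera_matrix"],r["k1"],r["pose"])
    for t in ["reader","selector_axis","selector_nose","catch_top","tray_front","dish_centre","dish_mid","dish_big","mark_square","tray_nest"]:
        print(t,[(d["xy"],round(d["score"],2)) for d in arm.mark_of(t,n)][:3])
E
```

```text
pics
{'t': 0.0, 'joints': array([-77.73435656,  34.38361402,  -0.14762474,  91.68155705,
         0.10313605,  54.02372587,  -4.57228363]), 'joint_vel': array([ 0.10068517, -0.14283617, -0.07148583,  0.01808119,  0.01082764,
        0.00680992, -0.08103664]), 'tau': array([-7.40945507e-05, -7.65059352e+01,  1.49696343e+00, -2.52333194e+01,
       -5.24470734e-02,  1.69485889e-02,  1.50543974e-04]), 'position': array([0.20770953, 0.69408942, 0.21776697]), 'tool_rot': array([-1.79911518e+02,  7.07770783e-03,  1.63344626e+02]), 'contact_force': array([-0.82511288,  0.22882349, -0.20339059]), 'torque': array([0.00856208, 0.00624727, 0.05002808]), 'finger_gap': 0.09299699429383057}
scene [[467.48528501   0.         327.50877622]
 [  0.         467.48528501 199.04910125]
 [  0.           0.           1.        ]] 0.0289294490978294 [[ 0.47473286  0.69680965 -0.53766628 -0.0779393 ]
 [-0.88001598  0.36597295 -0.30271384 -0.23695827]
 [-0.01416261  0.61686313  0.78694301  1.02113585]
 [ 0.          0.          0.          1.        ]]
reader [([405.0, 225.4], 0.58)]
selector_axis [([439.1, 2
[... 292 characters left out ...]
65024   0.         319.92107925]
 [  0.         468.82265024 201.08415424]
 [  0.           0.           1.        ]] -0.059983198540163186 [[-0.00555776  0.97503328 -0.22198923  0.35039502]
 [-0.99998204 -0.0049213   0.00342009  0.15100341]
 [ 0.00224223  0.22200425  0.97504312  1.10355109]
 [ 0.          0.          0.          1.        ]]
reader [([408.4, 180.4], 0.75)]
selector_axis [([450.7, 176.5], 0.9)]
selector_nose [([448.9, 167.6], 0.62)]
catch_top [([419.5, 201.8], 0.75)]
tray_front [([389.9, 213.5], 0.78)]
dish_centre [([209.4, 256.8], 0.46)]
dish_mid [([240.3, 220.0], 0.67)]
dish_big [([254.4, 266.0], 0.8)]
mark_square [([466.9, 171.3], 0.86)]
tray_nest [([388.0, 199.3], 0.76)]
```

View pics/scene0.png

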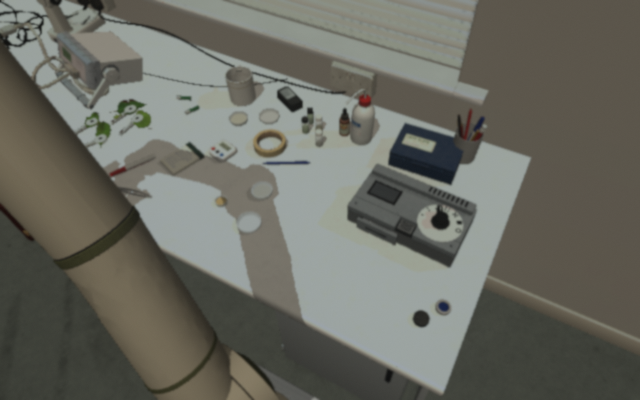

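View pics/top0.png

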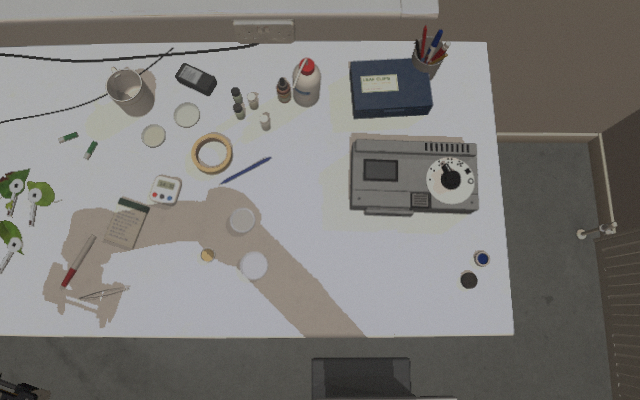

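```bash
cat > h.py <<'E'
import numpy as np, cv2
from workcell import arm
def ray(r,xy):
    K=r["camera_matrix"];k=r["k1"]
    d=cv2.undistortPoints(np.array([[xy]],float),K,np.array([k,0,0,0,0.]))[0,0]
    P=np.array(r["pose"]);v=P[:3,:3]@np.array([d[0],-d[1],-1.]);return P[:3,3],v/np.linalg.norm(v)
def plane(r,xy,z):
    o,v=ray(r,xy);return o+v*(z-o[2])/v[2]
def tri(r1,a,r2,b):
    o1,v1=ray(r1,a);o2,v2=ray(r2,b)
    A=np.stack([v1,-v2],1);s=np.linalg.lstsq(A,o2-o1,rcond=None)[0]
    p=o1+s[0]*v1;q=o2+s[1]*v2;return (p+q)/2,np.linalg.norm(p-q)
def proj(r,p):
    P=np.array(r["pose"]);c=P[:3,:3].T@(np.asarray(p,float)-P[:3,3]);x,y=c[0]/-c[2],-c[1]/-c[2];f=1+r["k1"]*(x*x+y*y)
    K=r["camera_matrix"];return np.array([K[0,0]*x*f+K[0,2],K[1,1]*y*f+K[1,2]])
def crop(r,c,w,name,s=6):
    x,y=int(c[0]-w[0]/2),int(c[1]-w[1]/2);x=max(x,0);y=max(y,0)
    im=r["color"][y:y+w[1],x:x+w[0],::-1]
    cv2.imwrite(name,cv2.resize(im,None,fx=s,fy=s,interpolation=cv2.INTER_CUBIC));print(name,"origin",x,y,"scale",s)
E
python3 - <<'E'
from h import *
np.set_printoptions(precision=4,suppress=True)
S=arm.read_camera("scene");ms={};names=["reader","selector_axis","selector_nose","catch_top","tray_front","dish_centre","dish_mid","dish_big","mark_square","tray_nest"]
for t in names: ms[t]=arm.mark_of(t,"scene")
T=arm.read_camera("top")
for t in names:
    b=arm.mark_of(t,"top");a=ms[t]
    if a and b: print(t,a[0]["xy"],b[0]["xy"],*tri(S,a[0]["xy"],T,b[0]["xy"]))
    elif b: print(t,b[0]["xy"],plane(T,b[0]["xy"],0.09))
for c in ("scene","top"):
    for t in ("dish_centre","dish_mid","dish_big","reader"):
        print(c,t,[(d["xy"],round(d["score"],2),int(d["mask"].sum())) for d in arm.silhouettes(t,c)][:3]) if 0 else None
crop(T,(415,176),(130,96),"pics/t_reader.png");crop(S,(412,215),(132,100),"pics/s_reader.png")
crop(T,(230,245),(90,70),"pics/t_d.png",8);crop(S,(240,205),(90,70),"pics/s_d.png",8)
E
```

```text
reader [408.2, 223.8] [409.9, 183.8] [ 0.644  -0.0731  0.0017] 0.0017665938512921944
selector_axis [438.8, 214.6] [447.9, 178.7] [ 0.6313 -0.1417  0.1   ] 0.007975175311674732
selector_nose [439.5, 208.2] [472.4, 169.8] [ 0.616  -0.1575  0.1685] 0.03488789195676925
catch_top [441.1, 208.3] [422.8, 202.6] [ 0.5901 -0.1105  0.1411] 0.0916354710746734
tray_front [378.0, 232.5] [386.1, 212.5] [ 0.5734 -0.0136  0.0102] 0.008345871955450364
dish_centre [218.0, 203.4] [207.4, 255.7] [ 0.4692  0.4164 -0.0034] 0.005740561197608066
dish_mid [262.4, 192.7] [241.3, 220.4] [ 0.5584  0.3353 -0.0088] 0.004863804523275587
dish_big [250.5, 222.3] [252.5, 266.8] [0.4473 0.3011 0.0071] 0.010407175625979325
mark_square [460.1, 221.9] [471.7, 171.6] [ 0.6479 -0.1968  0.0881] 0.0017663655843393874
tray_nest [378.9, 222.3] [205.6, 256.5] [0.4234 0.1281 0.3357] 0.40535704561908426
pics/t_reader.png origin 350 128 scale 6
pics/s_reader.png origin 346 165 scale 6
pics/t_d.png origin 185 210 scale 8
pics/s_d.png origin 195 170 scale 8
```

View pics/t_reader.png

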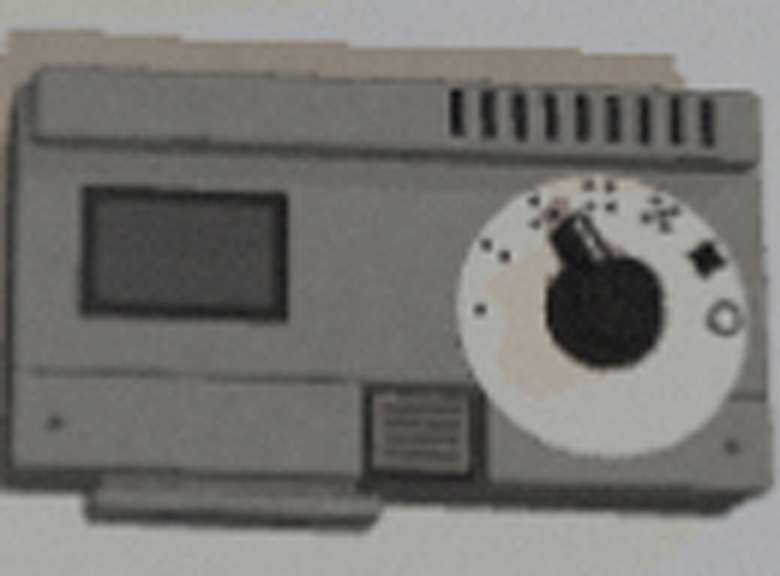

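View pics/s_reader.png

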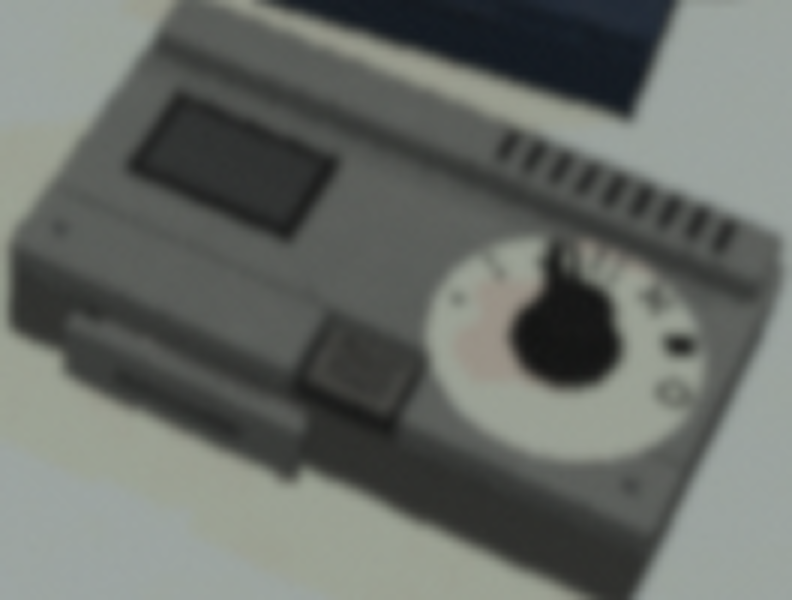

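View pics/t_d.png

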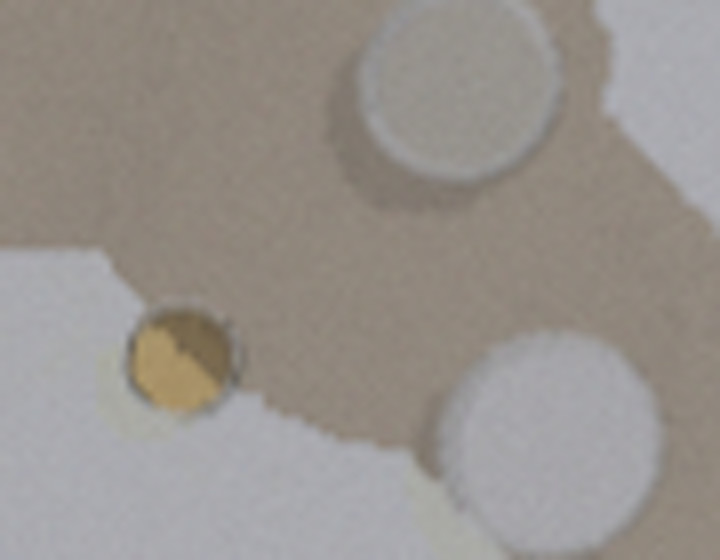

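View pics/s_d.png

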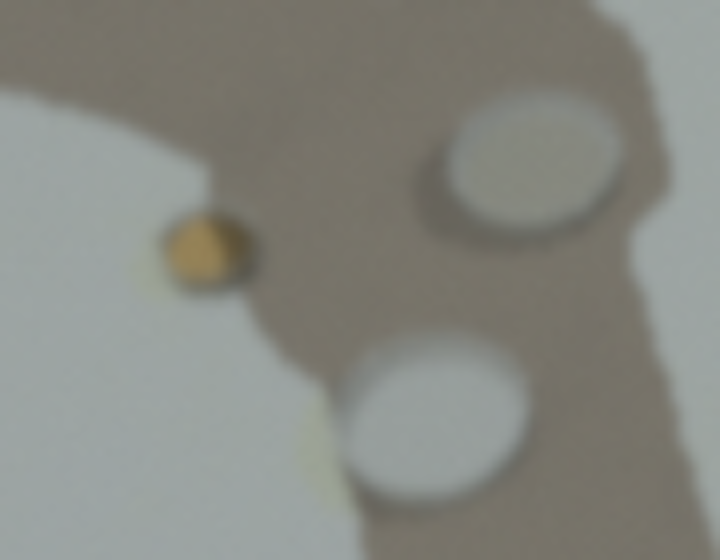

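```bash
python3 - <<'E'
from h import *
np.set_printoptions(precision=4,suppress=True)
S=arm.read_camera("scene");T=arm.read_camera("top")
t=lambda x,y:(350+x/6,128+y/6)
s=lambda x,y:(346+x/6,165+y/6)
P={"dial":(t(602.5,315),s(565,346)),"square":(t(708,257),s(681,345)),"ring":(t(724,319),s(673,395)),"dot1":(t(480,309),s(459,298)),
"catch":(t(422,430),s(362,360)),"nosetip":(t(572,210),s(558,245)),"winFL":(t(82,315),s(130,170)),"winRR":(t(290,195),s(338,155)),"screwL":(t(55,423),s(60,228)),"screwR":(t(732,447),s(631,486)),
"dish":((185+181/8,210+359/8),(195+210/8,170+253/8)),
"mid":((185+459/8,210+85/8),(195+538/8,170+160/8)),
"big":((185+550/8,210+442/8),(195+436/8,170+418/8))}
for n,(a,b) in P.items():
    print(n,*tri(S,b,T,a),"top@z", plane(T,a,{"dish":.0055,"mid":.01,"big":.01}.get(n,.075)),"scene@z",plane(S,b,{"dish":.0055,"mid":.01,"big":.01}.get(n,.075)))
E
```

```text
dial [ 0.6325 -0.1525  0.0736] 0.0022932380147918474 top@z [ 0.6313 -0.1511  0.075 ] scene@z [ 0.6324 -0.1534  0.075 ]
square [ 0.6549 -0.1944  0.0742] 0.0013317888923174742 top@z [ 0.6542 -0.1936  0.075 ] scene@z [ 0.6549 -0.1949  0.075 ]
ring [ 0.6308 -0.1994  0.0726] 0.0015966279192744413 top@z [ 0.6296 -0.1978  0.075 ] scene@z [ 0.6296 -0.2     0.075 ]
dot1 [ 0.6349 -0.1054  0.074 ] 0.0022940599401966412 top@z [ 0.6338 -0.1042  0.075 ] scene@z [ 0.6351 -0.1063  0.075 ]
catch [ 0.5884 -0.0813  0.0717] 0.0028099230100511264 top@z [ 0.5867 -0.0794  0.075 ] scene@z [ 0.5872 -0.0828  0.075 ]
nosetip [ 0.6664 -0.1358  0.0938] 0.0024192492220701193 top@z [ 0.6731 -0.1422  0.075 ] scene@z [ 0.6804 -0.1329  0.075 ]
winFL [0.6342 0.0459 0.0721] 0.0037373423460270996 top@z [0.6321 0.0476 0.075 ] scene@z [0.6335 0.0438 0.075 ]
winRR [ 0.6781 -0.0331  0.0802] 0.0010420842361574432 top@z [ 0.6794 -0.0336  0.075 ] scene@z [ 0.6828 -0.0323  0.075 ]
screwL [0.5913 0.0578 0.0734] 0.002352542915907146 top@z [0.5901 0.0589 0.075 ] scene@z [0.591  0.0565 0.075 ]
screwR [ 0.5807 -0.1986  0.0731] 0.00224579247788183 top@z [ 0.5795 -0.197   0.075 ] scene@z [ 0.5803 -0.1994  0.075 ]
dish [0.4732 0.4118 0.0019] 0.001977739708701899 top@z [0.4721 0.4117 0.0055] scene@z [0.4718 0.4088 0.0055]
mid [0.5539 0.3296 0.0116] 0.004332746563929238 top@z [0.5527 0.3314 0.01  ] scene@z [0.5563 0.3288 0.01  ]
big [0.4486 0.301  0.0067] 0.003346991784544731 top@z [0.4472 0.3018 0.01  ] scene@z [0.4479 0.298  0.01  ]
```

{"method": "step_arm", "body": {
  "targets": [
    {"travel":[-0.0335,-0.0334,0],"roll":0},
    {"travel":[-0.0335,-0.0334,0],"roll":0},
    {"travel":[-0.0335,-0.0334,0],"roll":0},
    {"travel":[-0.0335,-0.0334,0],"roll":0},
    {"travel":[-0.0335,-0.0334,0],"roll":0},
    {"travel":[-0.0335,-0.0334,0],"roll":0},
    {"travel":[-0.0335,-0.0334,0],"roll":0},
    {"travel":[-0.0335,-0.0334,0],"roll":0},
    {"travel":[-0.0335,-0.0334,0],"roll":0},
    {"travel":[-0.0335,-0.0334,0],"roll":0},
    {"travel":[-0.0335,-0.0334,0],"roll":0},
    {"travel":[-0.0335,-0.0334,0],"roll":0},
    {"travel":[-0.0335,-0.0334,0],"roll":0},
    {"travel":[-0.0335,-0.0334,0],"roll":0},
    {"travel":[-0.0335,-0.0334,0],"roll":0},
    {"travel":[-0.0335,-0.0334,0],"roll":0},
    {"travel":[-0.0335,-0.0334,0],"roll":0},
    {"travel":[-0.0335,-0.0334,0],"roll":0},
    {"travel":[-0.0335,-0.0334,0],"roll":0},
    {"travel":[-0.0335,-0.0334,0],"roll":0}
  ],
  "fingers": 0.04,
  "grip_force": 25
}}

```text
t: 4.3
position: [0.659, -0.1393, 0.2189]
tool_rot: [180.0, 0.0, 163.3]
contact_force: [1.2, 0.7, -0.0]
finger_gap: 0.0401
```

{"method": "step_arm", "body": {
  "targets": [
    {"travel":[0,0,0],"roll":-0.129},
    {"travel":[0,0,0],"roll":-0.129},
    {"travel":[0,0,0],"roll":-0.129},
    {"travel":[0,0,0],"roll":-0.129},
    {"travel":[0,0,0],"roll":-0.129},
    {"travel":[0,0,0],"roll":-0.128},
    {"travel":[0,0,0],"roll":0},
    {"travel":[0,0,0],"roll":0}
  ]
}}

```text
t: 5.1
position: [0.6582, -0.1377, 0.2187]
tool_rot: [180.0, 0.0, -152.6]
contact_force: [0.7, 0.5, 0.1]
finger_gap: 0.0403
```

```bash
python3 - <<'E'
from h import *
np.set_printoptions(precision=4,suppress=True)
s=arm.sense();print(s)
T=arm.read_camera("top");print(proj(T,s["position"]),proj(T,[.6325,-.1523,.101]))
crop(T,(440,180),(130,96),"pics/t1.png")
S=arm.read_camera("scene");print(proj(S,s["position"]))
crop(S,(425,205),(130,96),"pics/s1.png")
E
```

```text
{'t': 5.1, 'joints': array([ 12.4489,  30.859 ,  -8.3785,  98.6514,   5.5143,  50.8856,
       119.1549]), 'joint_vel': array([-0.569 ,  0.0031,  0.477 , -0.0178, -0.003 , -0.0129, -0.1808]), 'tau': array([  0.2656, -70.6624,  -1.0791, -24.0897,   0.1048,   0.0661,
         0.2411]), 'position': array([ 0.6582, -0.1377,  0.2187]), 'tool_rot': array([ 179.9935,    0.0091, -152.6031]), 'contact_force': array([0.6642, 0.5275, 0.0697]), 'torque': array([ 0.0731,  0.0249, -0.0169]), 'finger_gap': 0.04033226237130643}
[462.3618 148.5626] [454.0794 176.9012]
pics/t1.png origin 375 132 scale 6
[448.6757 175.0133]
pics/s1.png origin 360 157 scale 6
```

View pics/t1.png

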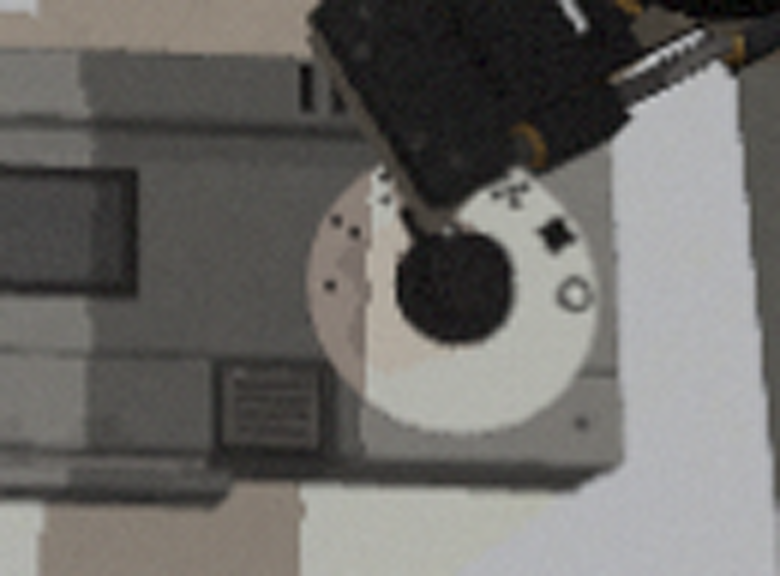

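View pics/s1.png

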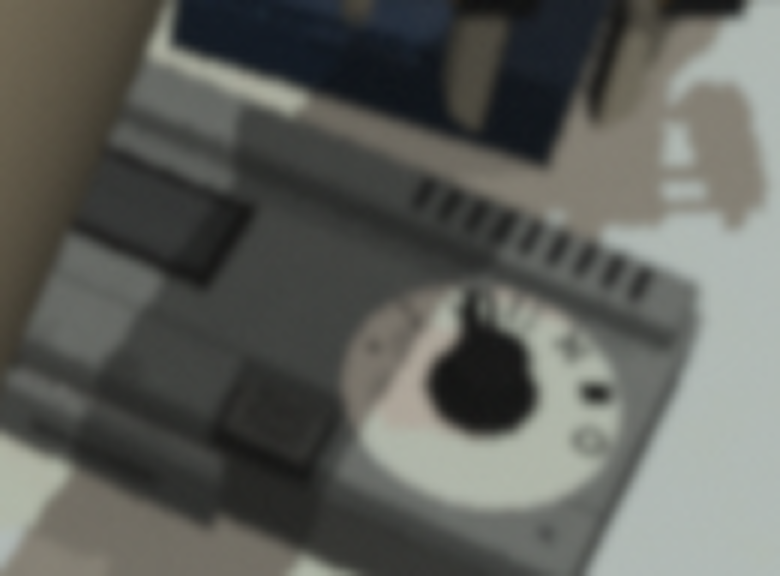

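{"method": "step_arm", "body": {
  "targets": [
    {"travel":[0.0005,-0.001,0.03],"roll":0},
    {"travel":[0,0,0.03],"roll":0},
    {"travel":[0,0,0.03],"roll":0},
    {"travel":[0,0,0.022],"roll":0},
    {"travel":[0,0,0.012],"roll":0},
    {"travel":[0,0,0.008],"roll":0},
    {"travel":[0,0,0],"roll":0}
  ],
  "fingers": 0.028
}}

```text
t: 5.9
position: [0.6582, -0.1385, 0.0862]
tool_rot: [180.0, -0.0, -152.4]
contact_force: [-0.3, 0.7, -0.1]
finger_gap: 0.0279
```

Now close on the nose.

{"method": "step_arm", "body": {
  "targets": [
    {"travel":[0,0,0],"roll":0},
    {"travel":[0,0,0],"roll":0},
    {"travel":[0,0,0],"roll":0},
    {"travel":[0,0,0],"roll":0},
    {"travel":[0,0,0],"roll":0}
  ],
  "fingers": 0.0,
  "grip_force": 25
}}

```text
t: 6.4
position: [0.6589, -0.1387, 0.0876]
tool_rot: [-179.9, 0.1, -152.4]
contact_force: [0.1, -0.2, 5.7]
finger_gap: 0.0122
```

```bash
python3 - <<'E'
from h import *
s=arm.sense();print(s["t"],s["contact_force"],s["torque"],s["finger_gap"],s["joints"])
S=arm.read_camera("scene");crop(S,(435,210),(100,76),"pics/s2.png",7)
E
```

```text
6.4 [ 0.10191006 -0.23557167  5.7248401 ] [0.09486455 0.12569398 0.0061599 ] 0.012172377722301562 [ 11.66424003  39.42758341  -7.21032853 104.2654205    7.67290839
  36.68312078 117.54821445]
pics/s2.png origin 385 172 scale 7
```

{"method": "step_arm", "body": {
  "targets": [
    {"travel":[0.00015,-0.00295,0],"roll":0.1},
    {"travel":[0.00015,-0.00295,0],"roll":0.1},
    {"travel":[0.00015,-0.00295,0],"roll":0.1},
    {"travel":[0.00015,-0.00295,0],"roll":0.1},
    {"travel":[0.00015,-0.00295,0],"roll":0.1},
    {"travel":[0.00015,-0.00295,0],"roll":0.1},
    {"travel":[0.00015,-0.00295,0],"roll":0.1},
    {"travel":[0.00015,-0.00295,0],"roll":0.1}
  ]
}}

```text
t: 7.25
position: [0.6607, -0.161, 0.0876]
tool_rot: [179.9, 0.1, 161.6]
contact_force: [-1.2, 2.6, 7.3]
finger_gap: 0.012
```

{"method": "step_arm", "body": {
  "targets": [
    {"travel":[0.00015,-0.00295,0],"roll":0.1},
    {"travel":[0.00015,-0.00295,0],"roll":0.1},
    {"travel":[0.00015,-0.00295,0],"roll":0.1},
    {"travel":[0.00015,-0.00295,0],"roll":0.1},
    {"travel":[0.00015,-0.00295,0],"roll":0.1},
    {"travel":[0.00015,-0.00295,0],"roll":0.1},
    {"travel":[0.00015,-0.00295,0],"roll":0.1},
    {"travel":[0.00015,-0.00295,0],"roll":0.1},
    {"travel":[0,0,0],"roll":0},
    {"travel":[0,0,0],"roll":0}
  ]
}}

```text
t: 8.25
position: [0.646, -0.1776, 0.0876]
tool_rot: [179.9, -0.0, 116.0]
contact_force: [0.4, 3.6, 7.2]
finger_gap: 0.0116
```

```bash
python3 - <<'E'
from h import *
s=arm.sense();print(s["t"],s["contact_force"],s["torque"],s["finger_gap"],s["joints"])
S=arm.read_camera("scene");crop(S,(440,215),(100,76),"pics/s3.png",7)
E
```

```text
8.25 [0.44439936 3.60661243 7.21989036] [ 0.69231369 -0.00809832 -0.0404699 ] 0.0116291072387752 [ -0.77755146  40.43892966  17.99415433 105.84153735 -19.74464613
  36.68534739  55.1480043 ]
pics/s3.png origin 390 177 scale 7
```

View pics/s3.png

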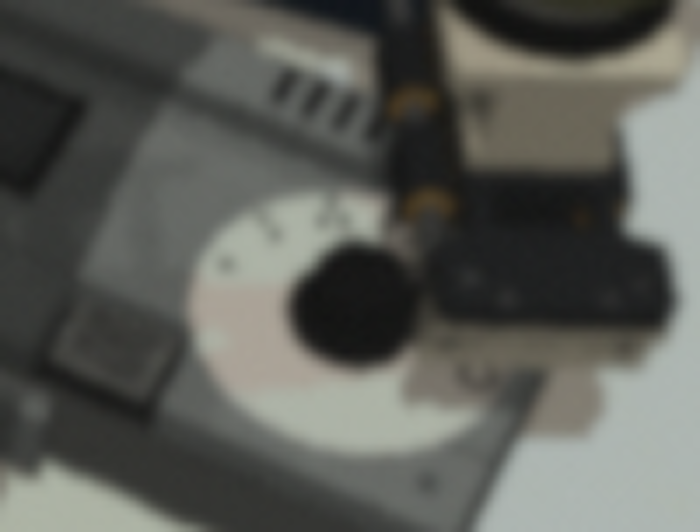

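{"method": "step_arm", "body": {
  "targets": [
    {"travel":[0,0,0],"roll":0},
    {"travel":[0,0,0],"roll":0},
    {"travel":[0,0,0],"roll":0},
    {"travel":[0,0,-0.01],"roll":0},
    {"travel":[0,0,-0.03],"roll":0},
    {"travel":[0.0,0.045,-0.04],"roll":0},
    {"travel":[0,0.045,0],"roll":0},
    {"travel":[0,0.03,0],"roll":0},
    {"travel":[0,0.0,0],"roll":0}
  ],
  "fingers": 0.028
}}

```text
t: 9.2
position: [0.7495, -0.1256, 0.1601]
tool_rot: [179.8, -0.0, 116.2]
contact_force: [-0.1, -0.2, -0.3]
finger_gap: 0.0282
```

```bash
python3 - <<'E'
from h import *
s=arm.sense();print(s["t"],s["position"],s["tool_rot"],s["contact_force"],s["joints"])
S=arm.read_camera("scene");crop(S,(425,215),(110,76),"pics/s4.png",7)
T=arm.read_camera("top");crop(T,(435,185),(110,76),"pics/t4.png",7)
E
```

```text
9.2 [ 0.74954379 -0.12560627  0.16007299] [ 1.79844383e+02 -6.84621288e-03  1.16242739e+02] [-0.11603611 -0.16714299 -0.27838792] [ -6.92610587  41.49559162  21.29546692  90.36189146 -18.0492903
  51.43352785  47.04532726]
pics/s4.png origin 370 177 scale 7
pics/t4.png origin 380 147 scale 7
```

View pics/s4.png

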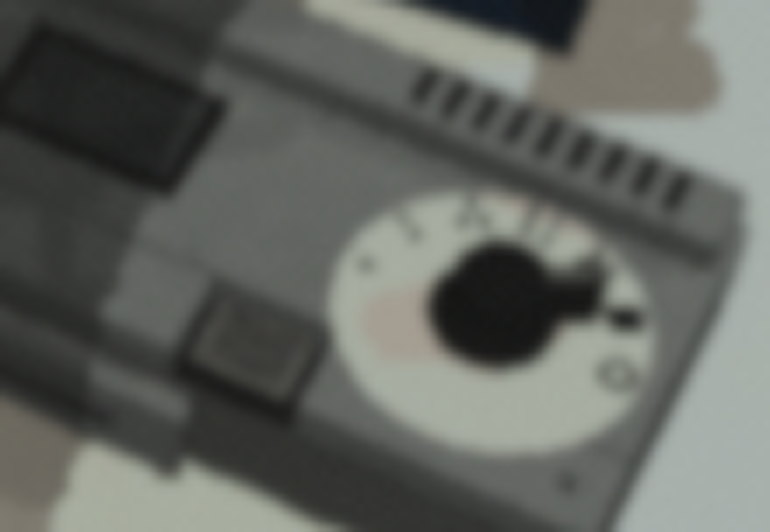

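View pics/t4.png

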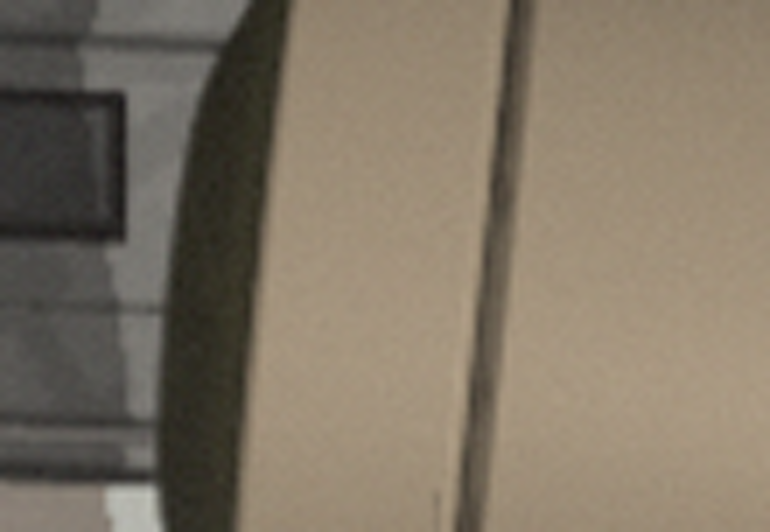

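{"method": "step_arm", "body": {
  "targets": [
    {"travel":[0,0,0],"roll":-0.134},
    {"travel":[0,0,0],"roll":-0.134},
    {"travel":[0,0,0],"roll":-0.134},
    {"travel":[0,0,0],"roll":-0.134},
    {"travel":[0,0,0],"roll":-0.134},
    {"travel":[0,0,0],"roll":-0.134},
    {"travel":[0,0,0],"roll":-0.134},
    {"travel":[0,0,0],"roll":-0.134},
    {"travel":[0.0407,0.0094,0],"roll":0},
    {"travel":[0.0407,0.0094,0],"roll":0},
    {"travel":[0.0407,0.0094,0],"roll":0},
    {"travel":[0.0407,0.0094,0],"roll":0},
    {"travel":[0,0,0],"roll":0},
    {"travel":[0,0,0],"roll":0}
  ],
  "fingers": 0.0
}}

```text
t: 10.7
position: [0.5839, -0.0858, 0.1608]
tool_rot: [-180.0, 0.0, 177.3]
contact_force: [-0.4, -0.8, 0.1]
finger_gap: 0.0004
```

```bash
python3 - <<'E'
from h import *
s=arm.sense();print(s["t"],s["position"],s["tool_rot"],s["contact_force"],s["joints"])
S=arm.read_camera("scene");crop(S,(425,210),(110,76),"pics/s5.png",7)
T=arm.read_camera("top");crop(T,(435,185),(110,76),"pics/t5.png",7)
ax=np.array([.6325,-.1523])
for a in (-32.4,-62.4,-92.4):
    c=np.deg2rad(a);p=[*(ax+.036*np.array([np.cos(c),np.sin(c)])),.101]
    print(a,(proj(S,p)-[370,172])*7,(proj(T,p)-[380,147])*7)
print(arm.spot_in("selector_nose","scene")[:1],arm.mark_of("selector_nose","scene")[:1])
E
```

```text
10.7 [ 0.58390935 -0.08583135  0.16077698] [-1.79962758e+02  2.56499751e-02  1.77301424e+02] [-0.37745306 -0.75372787  0.09383567] [  0.21908538  29.18730631   3.77280582 113.03557996  -2.93819813
  37.8403244   93.13570401]
pics/s5.png origin 370 172 scale 7
pics/t5.png origin 380 147 scale 7
-32.4 [584.55516343 268.16410823] [571.21731671 117.99286015]
-62.4 [606.70306991 310.05767439] [613.29131862 158.88652552]
-92.4 [600.78725355 352.70982752] [630.25151492 213.53780316]
[{'xy': [445.6, 219.1], 'score': 0.86}] [{'xy': [454.0, 216.3], 'score': 0.67}]
```

View pics/s5.png

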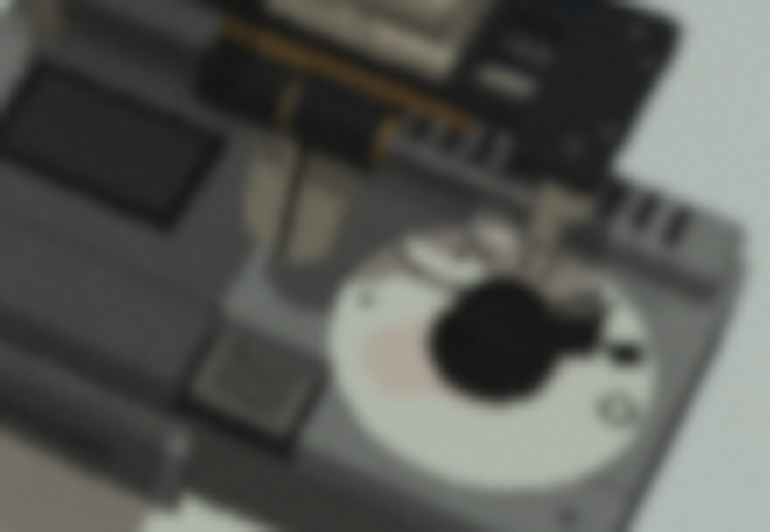

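View pics/t5.png

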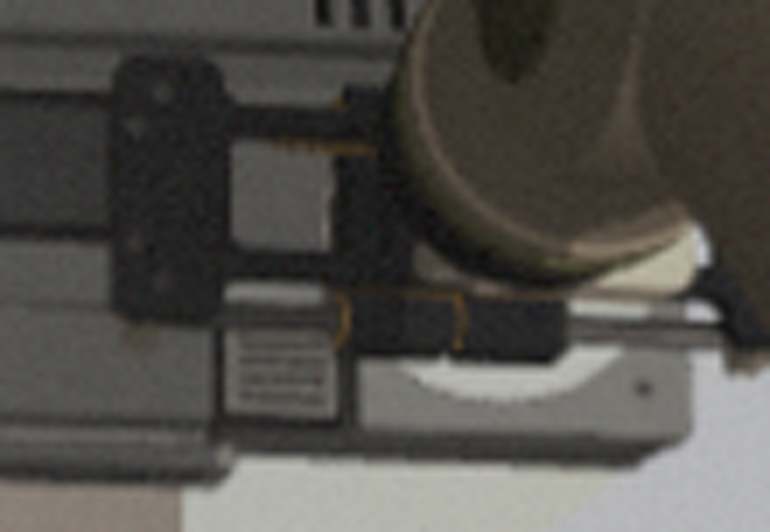

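{"method": "step_arm", "body": {
  "targets": [
    {"travel":[-0.0043,0.0047,0.02],"roll":0},
    {"travel":[0,0,0.03],"roll":0},
    {"travel":[0,0,0.025],"roll":0},
    {"travel":[0,0,0.012],"roll":0},
    {"travel":[0,0,0],"roll":0},
    {"travel":[0,0,0],"roll":0}
  ]
}}

```text
t: 11.5
position: [0.5901, -0.0805, 0.0732]
tool_rot: [-180.0, 0.0, 177.4]
contact_force: [-0.4, -1.2, -0.3]
finger_gap: 0.0002
```

```bash
python3 - <<'E'
from h import *
s=arm.sense();print(s["t"],s["position"],s["tool_rot"],s["contact_force"])
S=arm.read_camera("scene");crop(S,(405,225),(90,70),"pics/s6.png",8)
E
```

```text
11.5 [ 0.59010584 -0.08045664  0.07321531] [-1.79989537e+02  1.39395836e-02  1.77361494e+02] [-0.35173377 -1.20942809 -0.3449138 ]
pics/s6.png origin 360 190 scale 8
```

View pics/s6.png

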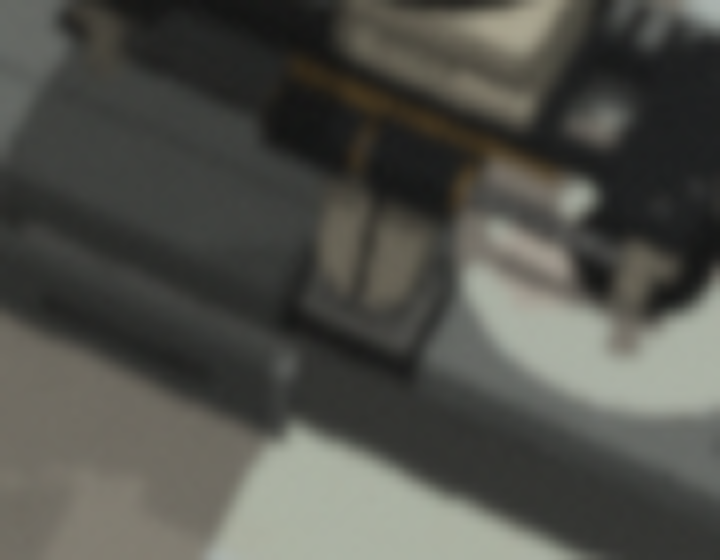

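```bash
python3 - <<'E'
from h import *
np.set_printoptions(precision=4,suppress=True)
S=arm.read_camera("scene")
for px in ((360+625/8,190+350/8),(360+640/8,190+245/8)):
  for z in (.10,.12,.14,.157,.18,.2): print(px,plane(S,px,z)-arm.sense()["position"])
crop(S,(430,200),(160,120),"pics/s6b.png",5)
T=arm.read_camera("top");crop(T,(430,180),(160,120),"pics/t6b.png",5)
E
```

```text
(438.125, 233.75) [-0.0093 -0.0819  0.026 ]
(438.125, 233.75) [-0.0236 -0.0835  0.046 ]
(438.125, 233.75) [-0.0379 -0.0852  0.066 ]
(438.125, 233.75) [-0.0501 -0.0865  0.083 ]
(438.125, 233.75) [-0.0665 -0.0884  0.106 ]
(438.125, 233.75) [-0.0808 -0.09    0.126 ]
(440.0, 220.625) [ 0.0287 -0.0728  0.026 ]
(440.0, 220.625) [ 0.0136 -0.0746  0.046 ]
(440.0, 220.625) [-0.0016 -0.0764  0.066 ]
(440.0, 220.625) [-0.0144 -0.078   0.083 ]
(440.0, 220.625) [-0.0319 -0.0801  0.106 ]
(440.0, 220.625) [-0.047  -0.0819  0.126 ]
pics/s6b.png origin 350 140 scale 5
pics/t6b.png origin 350 120 scale 5
```

View pics/s6b.png

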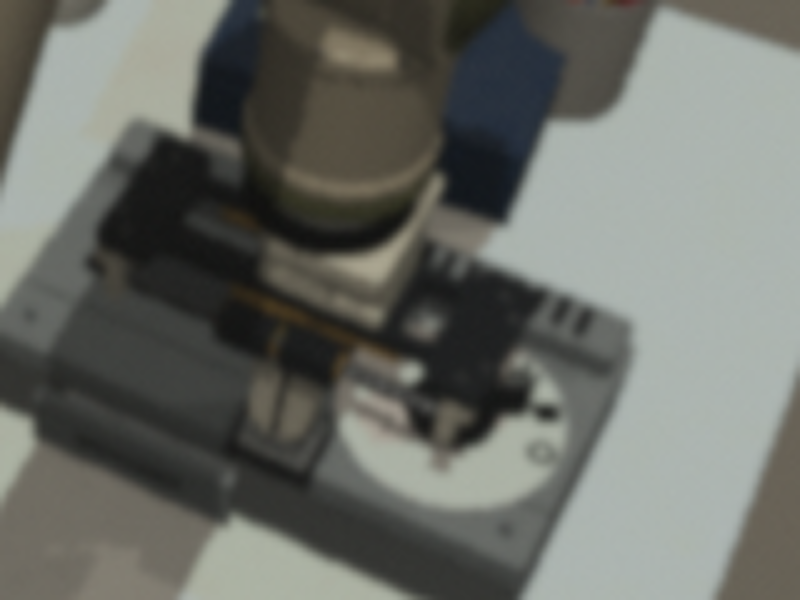

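View pics/t6b.png

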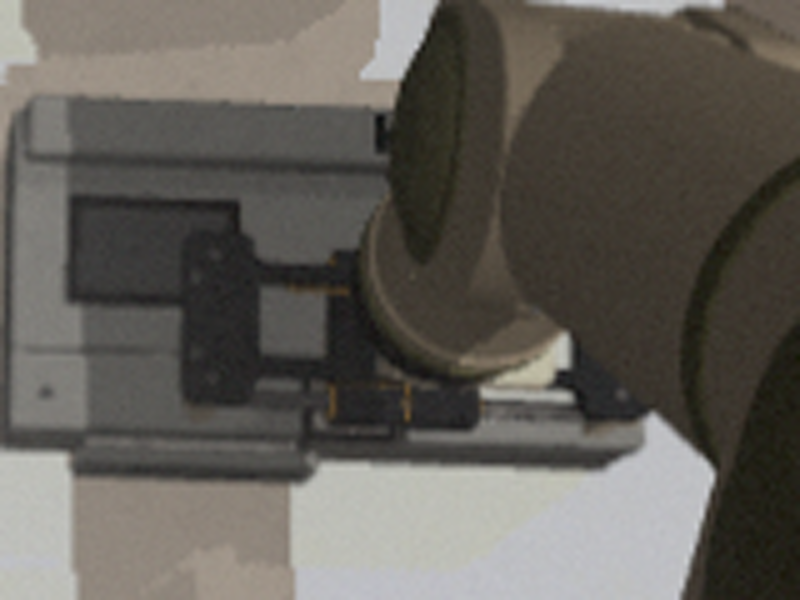

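{"method": "step_arm", "body": {
  "targets": [
    {"travel":[0,0,0.003],"roll":0},
    {"travel":[0,0,0.002],"roll":0},
    {"travel":[0,0,0.002],"roll":0},
    {"travel":[0,0,0.0015],"roll":0},
    {"travel":[0,0,0.0015],"roll":0},
    {"travel":[0,0,0.001],"roll":0},
    {"travel":[0,0,0],"roll":0}
  ]
}}

```text
t: 12.35
position: [0.5897, -0.0802, 0.0618]
tool_rot: [-180.0, 0.0, 177.4]
contact_force: [-0.1, 0.3, 2.4]
finger_gap: 0.0004
```

{"method": "step_arm", "body": {
  "targets": [
    {"travel":[0,0,0.001],"roll":0},
    {"travel":[0,0,0.0005],"roll":0},
    {"travel":[0,0,0],"roll":0},
    {"travel":[0,0,0],"roll":0}
  ]
}}

```text
t: 12.75
position: [0.5897, -0.0802, 0.0604]
tool_rot: [-180.0, 0.0, 177.4]
contact_force: [0.7, -0.3, 2.3]
finger_gap: 0.0007
```

```bash
python3 - <<'E'
from h import *
S=arm.read_camera("scene");crop(S,(400,225),(130,96),"pics/s7.png",6)
E
```

```text
pics/s7.png origin 335 177 scale 6
```

View pics/s7.png

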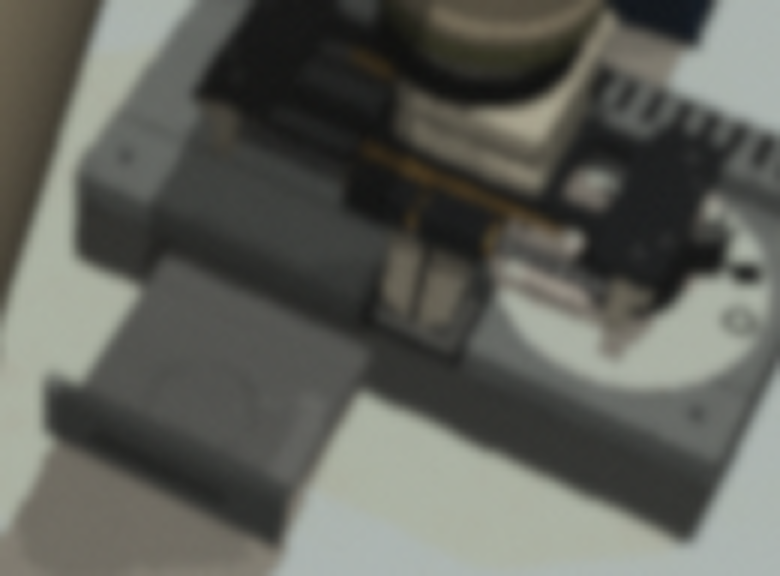

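{"method": "step_arm", "body": {
  "targets": [
    {"travel":[0,0,-0.02],"roll":0},
    {"travel":[0,0,-0.04],"roll":0},
    {"travel":[0,0,-0.04],"roll":0},
    {"travel":[0.0116,0.0404,-0.02],"roll":0},
    {"travel":[0.0116,0.0404,-0.01],"roll":0},
    {"travel":[0.0116,0.0404,0],"roll":0},
    {"travel":[0.0116,0.0404,0],"roll":0},
    {"travel":[0.0116,0.0404,0],"roll":0},
    {"travel":[0.0116,0.0404,0],"roll":0},
    {"travel":[0.0116,0.0404,0],"roll":0},
    {"travel":[0.0116,0.0404,0],"roll":0},
    {"travel":[0.0116,0.0404,0],"roll":0},
    {"travel":[0.0116,0.0404,0],"roll":0},
    {"travel":[0.0116,0.0404,0],"roll":0},
    {"travel":[0.0116,0.0404,0],"roll":0},
    {"travel":[0,0,0],"roll":0},
    {"travel":[0,0,0],"roll":0}
  ],
  "fingers": 0.056
}}

```text
t: 14.5
position: [0.4719, 0.411, 0.1897]
tool_rot: [-179.9, -0.0, 177.5]
contact_force: [1.0, -0.6, 0.2]
finger_gap: 0.0561
```

```bash
python3 - <<'E'
from h import *
np.set_printoptions(precision=4,suppress=True)
s=arm.sense();print(s["t"],s["position"],s["tool_rot"],s["contact_force"],s["joints"],s["finger_gap"])
S=arm.read_camera("scene");a=arm.mark_of("tray_nest","scene")[:2];a2=arm.mark_of("tray_front","scene")[:2];print(a,a2)
T=arm.read_camera("top");b=arm.mark_of("tray_nest","top")[:2];b2=arm.mark_of("tray_front","top")[:2];print(b,b2)
print(tri(S,a[0]["xy"],T,b[0]["xy"]),tri(S,a2[0]["xy"],T,b2[0]["xy"]))
crop(S,(380,235),(80,60),"pics/s8.png",10);crop(T,(390,220),(80,60),"pics/t8.png",10)
crop(S,(230,200),(100,75),"pics/s8d.png",8);crop(T,(210,245),(100,75),"pics/t8d.png",8)
crop(T,(430,175),(110,76),"pics/t8k.png",7)
print(proj(T,s["position"]),proj(S,s["position"]))
ax=np.array([.6325,-.1523])
for a in (-32.4,-62.4,-92.4):
    c=np.deg2rad(a);p=[*(ax+.036*np.array([np.cos(c),np.sin(c)])),.101]
    print(a,(proj(T,p)-[375,137])*7)
E
```

```text
14.5 [0.4719 0.411  0.1897] [-179.945    -0.0383  177.5046] [ 1.0227 -0.5626  0.1909] [-49.2157  29.3782   4.3702 106.9527  -3.081   43.8483  44.3243] 0.05610882692899046
[{'xy': [367.4, 243.4], 'score': 0.89}] [{'xy': [363.4, 254.8], 'score': 0.56}]
[{'xy': [389.5, 233.3], 'score': 0.9}] [{'xy': [387.0, 249.4], 'score': 0.8}]
(array([ 0.5165, -0.0126,  0.0379]), np.float64(0.0007498423098423542)) (array([ 0.4843, -0.0116,  0.0269]), np.float64(0.01202425342528196))
pics/s8.png origin 340 205 scale 10
pics/t8.png origin 350 190 scale 10
pics/s8d.png origin 180 162 scale 8
pics/t8d.png origin 160 207 scale 8
pics/t8k.png origin 375 137 scale 7
[186.3403 244.6397] [205.9203 155.1423]
-32.4 [606.2173 187.9929]
-62.4 [648.2913 228.8865]
-92.4 [665.2515 283.5378]
```

View pics/s8.png

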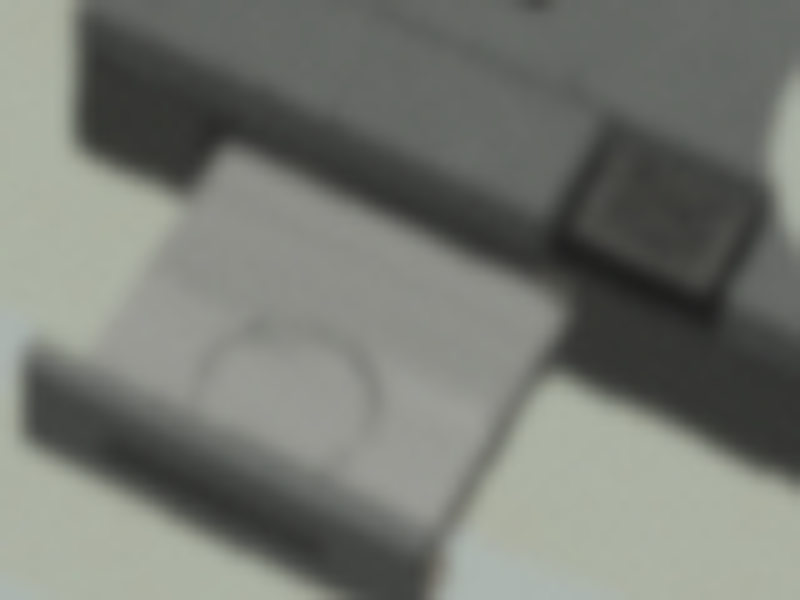

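View pics/t8.png

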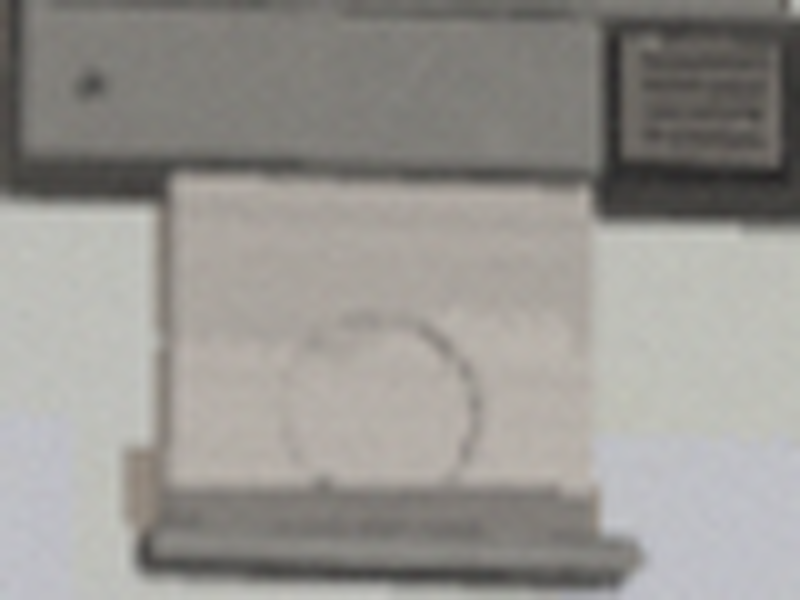

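View pics/s8d.png

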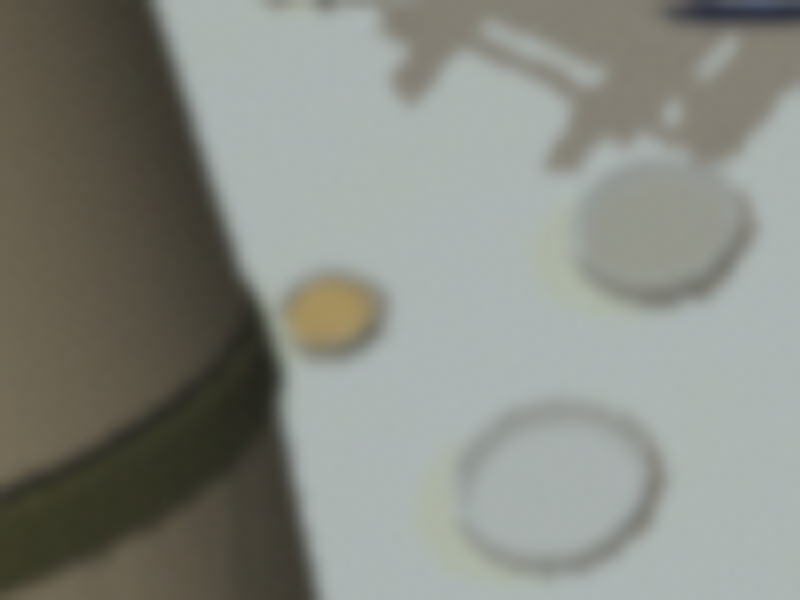

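View pics/t8d.png

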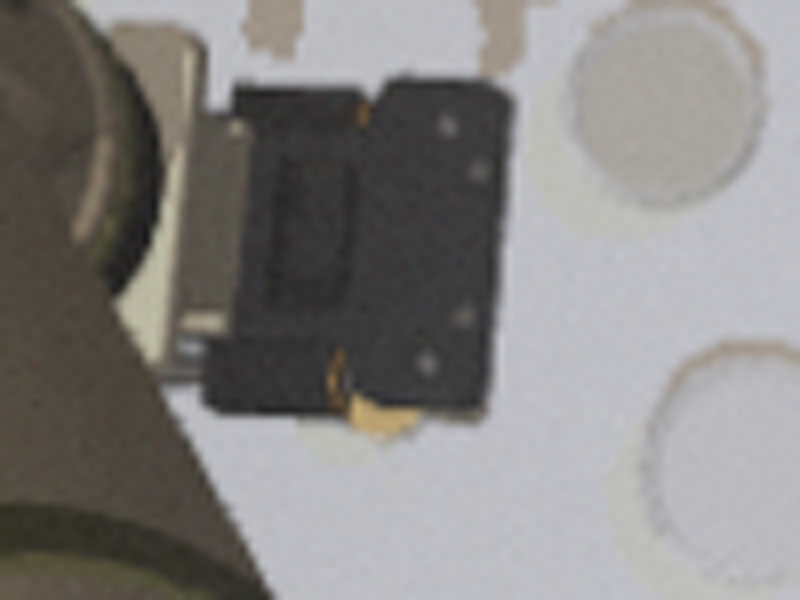

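View pics/t8k.png

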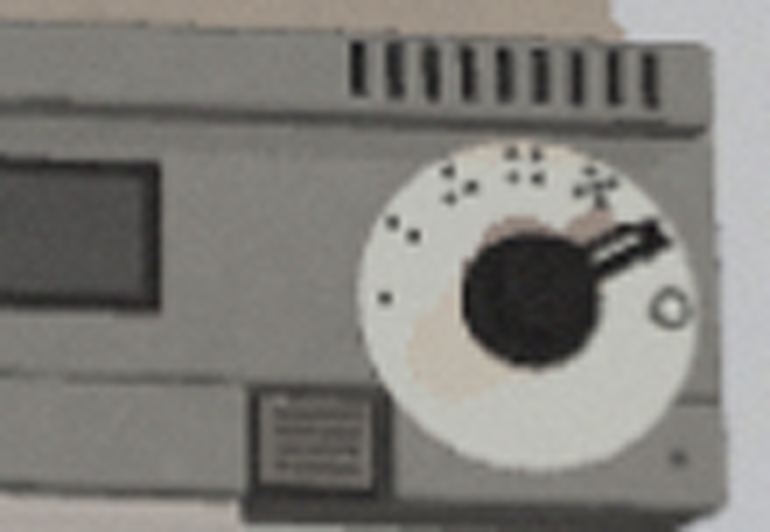

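```bash
python3 - <<'E'
from h import *
np.set_printoptions(precision=4,suppress=True)
S=arm.read_camera("scene");T=arm.read_camera("top")
t=lambda x,y:(350+x/10,190+y/10)
s=lambda x,y:(340+x/10,205+y/10)
print("nest ring",plane(T,t(382,410),.022),plane(S,s(287,400),.022),tri(S,s(287,400),T,t(382,410)))
print("net",plane(T,(389.5,233.3),.019),plane(S,(367.4,243.4),.019))
for n,x in {"ringL":(285,400),"ringR":(480,410),"ringTop":(382,314)}.items(): print(n,plane(T,t(*x),.022))
for n,x in {"ringL":(198,385),"ringR":(380,400),"ringTop":(290,318)}.items(): print(n,plane(S,s(*x),.022))
print("panel top L/R outer edges",plane(T,t(148,550),.049),plane(T,t(632,570),.049),plane(T,t(148,530),.049),plane(T,t(636,548),.049))
print("panel scene L,R",plane(S,s(28,360),.049),plane(S,s(437,570),.049))
print("plate rear L R at case",plane(T,t(172,178),.022),plane(T,t(592,186),.022))
c=np.array([.5165,-.0126,.022])
for p in (np.array([.509,-.012,.022]),np.array([.513,-.012,.022])):
    e=np.array([[*(p[:2]+.0225*np.array([np.cos(a),np.sin(a)])),.022] for a in np.linspace(0,6.28,9)])
    print(p,[((proj(T,q)-[350,190])*10).round() for q in e[:8:2]],[((proj(S,q)-[340,205])*10).round() for q in e[:8:2]])
d=(180+333/8,162+313/8);print("dish scene",d,plane(S,d,.0055),plane(S,d,.011))
E
```

```text
nest ring [ 0.5241 -0.0119  0.022 ] [ 0.5236 -0.0142  0.022 ] (array([ 0.5251, -0.013 ,  0.0186]), np.float64(0.001337373671316388))
net [ 0.5192 -0.0152  0.019 ] [ 0.5282 -0.0086  0.019 ]
ringL [0.5266 0.0107 0.022 ]
ringR [ 0.524  -0.0349  0.022 ]
ringTop [ 0.5469 -0.0128  0.022 ]
ringL [0.5172 0.0075 0.022 ]
ringR [ 0.5345 -0.0348  0.022 ]
ringTop [ 0.5463 -0.0043  0.022 ]
panel top L/R outer edges [0.4881 0.0464 0.049 ] [ 0.4828 -0.0633  0.049 ] [0.4927 0.0463 0.049 ] [ 0.4878 -0.0645  0.049 ]
panel scene L,R [0.4881 0.0412 0.049 ] [ 0.4808 -0.0721  0.049 ]
plate rear L R at case [0.5798 0.0357 0.022 ] [ 0.5773 -0.0637  0.022 ]
[ 0.509 -0.012  0.022] [array([381., 379.]), array([288., 475.]), array([388., 570.]), array([481., 474.])] [array([293., 373.]), array([173., 405.]), array([215., 509.]), array([336., 477.])]
[ 0.513 -0.012  0.022] [array([381., 362.]), array([288., 458.]), array([387., 553.]), array([480., 457.])] [array([299., 361.]), array([180., 393.]), array([222., 497.]), array([343., 464.])]
dish scene (221.625, 201.125) [0.4738 0.4089 0.0055] [0.4708 0.4054 0.011 ]
```

{"method": "step_arm", "body": {
  "targets": [
    {"travel":[-0.0006,-0.0007,0.04],"roll":0},
    {"travel":[0,0,0.04],"roll":0},
    {"travel":[0,0,0.04],"roll":0},
    {"travel":[0,0,0.03],"roll":0},
    {"travel":[0,0,0.02],"roll":0},
    {"travel":[0,0,0.01],"roll":0},
    {"travel":[0,0,0],"roll":0},
    {"travel":[0,0,0],"roll":0}
  ]
}}

```text
t: 15.7
position: [0.4738, 0.4099, 0.0111]
tool_rot: [180.0, 0.0, 177.4]
contact_force: [0.7, 0.4, 0.2]
finger_gap: 0.0562
```

```bash
python3 - <<'E'
from h import *
s=arm.sense();print(s["t"],s["position"],s["contact_force"],s["finger_gap"])
S=arm.read_camera("scene");crop(S,(225,200),(80,60),"pics/s9.png",10)
T=arm.read_camera("top");crop(T,(210,245),(80,60),"pics/t9.png",10)
E
```

```text
15.7 [0.47379732 0.40991463 0.01110911] [0.68224313 0.42342294 0.20266107] 0.05618776664450871
pics/s9.png origin 185 170 scale 10
pics/t9.png origin 170 215 scale 10
```

View pics/s9.png

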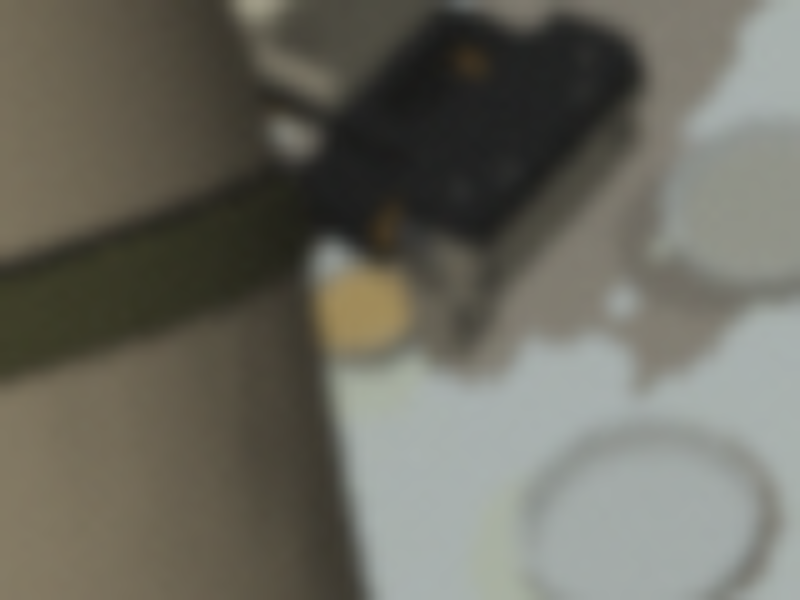

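View pics/t9.png

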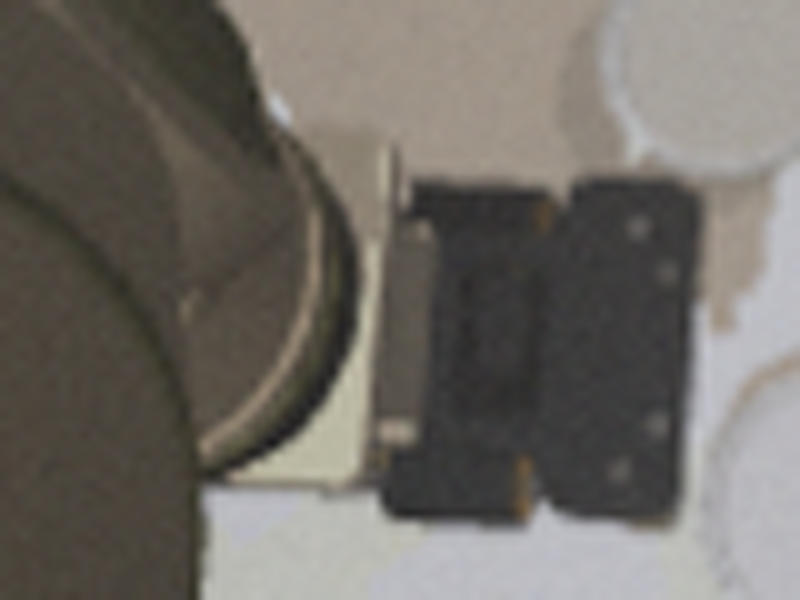

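{"method": "step_arm", "body": {
  "targets": [
    {"travel":[0.001,0,0.004],"roll":0},
    {"travel":[0,0,0.0025],"roll":0},
    {"travel":[0,0,0],"roll":0}
  ]
}}

```text
t: 16.1
position: [0.4722, 0.4098, 0.0038]
tool_rot: [-180.0, -0.0, 177.4]
contact_force: [-0.5, 0.6, 0.6]
finger_gap: 0.056
```

{"method": "step_arm", "body": {
  "targets": [
    {"travel":[0,0,0],"roll":0},
    {"travel":[0,0,0],"roll":0},
    {"travel":[0,0,0],"roll":0},
    {"travel":[0,0,0],"roll":0},
    {"travel":[0,0,0],"roll":0},
    {"travel":[0,0,0],"roll":0}
  ],
  "fingers": 0.02,
  "grip_force": 8
}}

```text
t: 16.7
position: [0.4724, 0.4098, 0.0039]
tool_rot: [180.0, 0.0, 177.4]
contact_force: [0.0, 0.5, 0.6]
finger_gap: 0.0333
```

{"method": "step_arm", "body": {
  "targets": [
    {"travel":[0,0,-0.01],"roll":0},
    {"travel":[0,0,-0.03],"roll":0},
    {"travel":[0,0,-0.04],"roll":0},
    {"travel":[0,0,-0.03],"roll":0},
    {"travel":[-0.003,-0.018,-0.01],"roll":0},
    {"travel":[-0.0056,-0.033,0],"roll":0},
    {"travel":[-0.0062,-0.0366,0],"roll":0},
    {"travel":[-0.0062,-0.0366,0],"roll":0},
    {"travel":[-0.0062,-0.0366,0],"roll":0},
    {"travel":[-0.0062,-0.0366,0],"roll":0},
    {"travel":[-0.0062,-0.0366,0],"roll":0},
    {"travel":[-0.0062,-0.0366,0],"roll":0},
    {"travel":[-0.0062,-0.0366,0],"roll":0},
    {"travel":[-0.0062,-0.0366,0],"roll":0},
    {"travel":[-0.0062,-0.0366,0],"roll":0},
    {"travel":[-0.004,-0.0245,0],"roll":0},
    {"travel":[-0.0026,-0.015,0],"roll":0},
    {"travel":[0,0,0],"roll":0},
    {"travel":[0,0,0],"roll":0}
  ]
}}

```text
t: 18.6
position: [0.5234, -0.0131, 0.1237]
tool_rot: [180.0, -0.0, 177.3]
contact_force: [0.7, 0.7, -0.5]
finger_gap: 0.033
```

```bash
python3 - <<'E'
from h import *
s=arm.sense();print(s["t"],s["position"],s["tool_rot"],s["contact_force"],s["finger_gap"])
S=arm.read_camera("scene");crop(S,(380,225),(110,80),"pics/s10.png",7)
T=arm.read_camera("top");crop(T,(390,220),(110,80),"pics/t10.png",7)
print(proj(S,s["position"]),proj(T,s["position"]))
E
```

```text
18.6 [ 0.5233502  -0.01308822  0.12371598] [ 1.79993495e+02 -3.68468323e-02  1.77325272e+02] [ 0.72859988  0.65391878 -0.48964359] 0.03298512468424214
pics/s10.png origin 325 185 scale 7
pics/t10.png origin 335 180 scale 7
[370.61725354 221.49586999] [395.66874608 223.7161205 ]
```

View pics/s10.png

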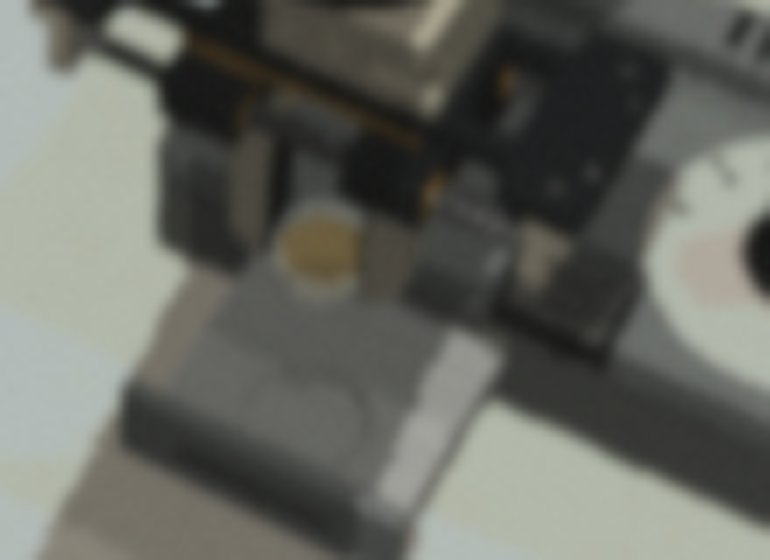

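View pics/t10.png

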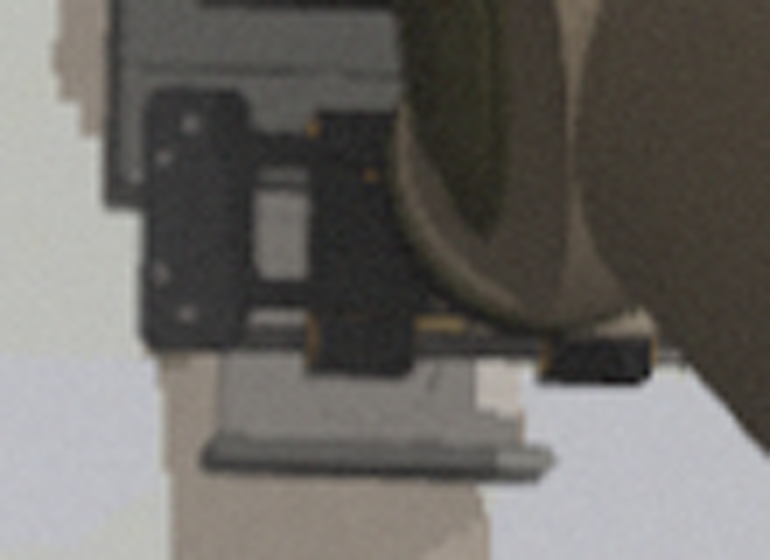

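{"method": "step_arm", "body": {
  "targets": [
    {"travel":[-0.001,0,0.02],"roll":0},
    {"travel":[0,0,0.03],"roll":0},
    {"travel":[0,0,0.025],"roll":0},
    {"travel":[0,0,0.01],"roll":0},
    {"travel":[0,0,0.005],"roll":0},
    {"travel":[0,0,0],"roll":0},
    {"travel":[0,0,0],"roll":0}
  ]
}}

```text
t: 19.4
position: [0.5255, -0.0128, 0.0346]
tool_rot: [180.0, 0.1, 177.4]
contact_force: [0.5, -0.8, -0.6]
finger_gap: 0.0334
```

```bash
python3 - <<'E'
from h import *
s=arm.sense();print(s["t"],s["position"],s["tool_rot"],s["contact_force"],s["finger_gap"])
S=arm.read_camera("scene");crop(S,(375,235),(80,60),"pics/s11.png",10)
E
```

```text
19.4 [ 0.52546765 -0.01275137  0.03464513] [1.79994799e+02 6.21251662e-02 1.77392666e+02] [ 0.47093459 -0.76938706 -0.5751062 ] 0.03337149882830391
pics/s11.png origin 335 205 scale 10
```

View pics/s11.png

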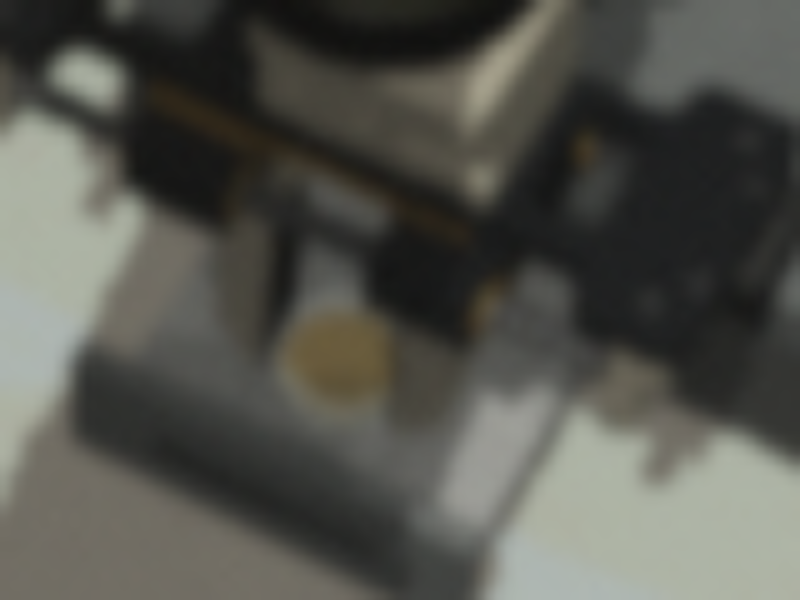

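{"method": "step_arm", "body": {
  "targets": [
    {"travel":[0.0005,0,0.004],"roll":0},
    {"travel":[0,0,0.004],"roll":0},
    {"travel":[0,0,0.002],"roll":0},
    {"travel":[0,0,0.001],"roll":0},
    {"travel":[0,0,0],"roll":0},
    {"travel":[0,0,0],"roll":0}
  ]
}}

```text
t: 20.05
position: [0.5245, -0.0129, 0.0228]
tool_rot: [-180.0, -0.0, 177.4]
contact_force: [-0.7, -1.0, -1.5]
finger_gap: 0.0333
```

{"method": "step_arm", "body": {
  "targets": [
    {"travel":[0,0,0],"roll":0},
    {"travel":[0,0,0],"roll":0},
    {"travel":[0,0,0],"roll":0},
    {"travel":[0,0,0],"roll":0}
  ],
  "fingers": 0.05
}}

```text
t: 20.45
position: [0.5246, -0.0129, 0.0229]
tool_rot: [-180.0, 0.0, 177.4]
contact_force: [0.1, 0.3, -0.3]
finger_gap: 0.0498
```

{"method": "step_arm", "body": {
  "targets": [
    {"travel":[0,0,-0.005],"roll":0},
    {"travel":[0,0,-0.015],"roll":0},
    {"travel":[0,0,-0.04],"roll":0},
    {"travel":[0,0,-0.04],"roll":0},
    {"travel":[0.03,0,-0.01],"roll":0},
    {"travel":[0.045,0,0],"roll":0},
    {"travel":[0.025,0,0],"roll":0},
    {"travel":[0,0,0],"roll":0}
  ]
}}

```text
t: 21.25
position: [0.4206, -0.0086, 0.1334]
tool_rot: [-180.0, -0.1, 177.4]
contact_force: [1.1, -1.0, 1.0]
finger_gap: 0.0502
```

```bash
python3 - <<'E'
from h import *
np.set_printoptions(precision=4,suppress=True)
s=arm.sense();print(s["t"],s["position"],s["tool_rot"],s["contact_force"],s["finger_gap"])
S=arm.read_camera("scene");crop(S,(375,235),(80,60),"pics/s12.png",10)
T=arm.read_camera("top");crop(T,(390,225),(80,60),"pics/t12.png",10)
print(proj(S,[.5245,-.013,.0245]),proj(T,[.5245,-.013,.0245]))
E
```

```text
21.25 [ 0.4206 -0.0086  0.1334] [-179.9757   -0.1496  177.3924] [ 1.1441 -0.9548  0.9581] 0.05018837607969173
pics/s12.png origin 335 205 scale 10
pics/t12.png origin 350 195 scale 10
[368.4837 244.0067] [388.8124 230.6752]
```

View pics/s12.png

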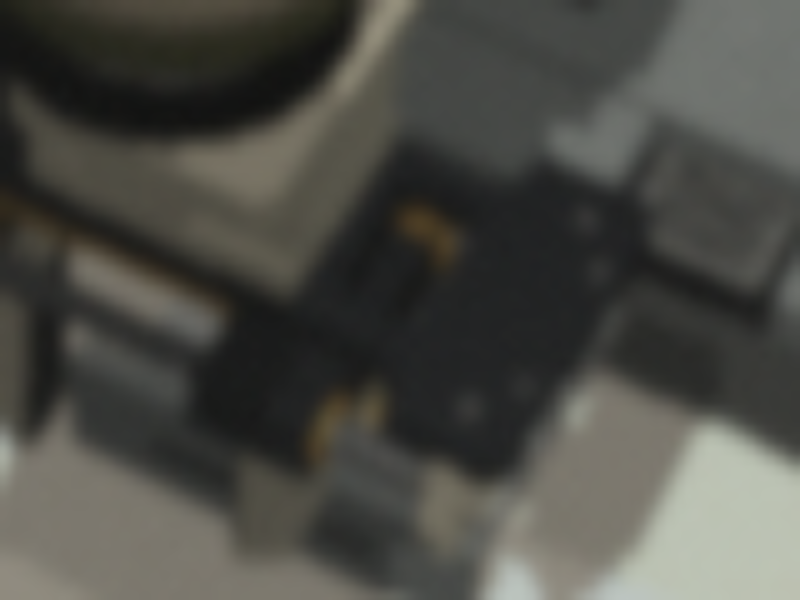

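View pics/t12.png

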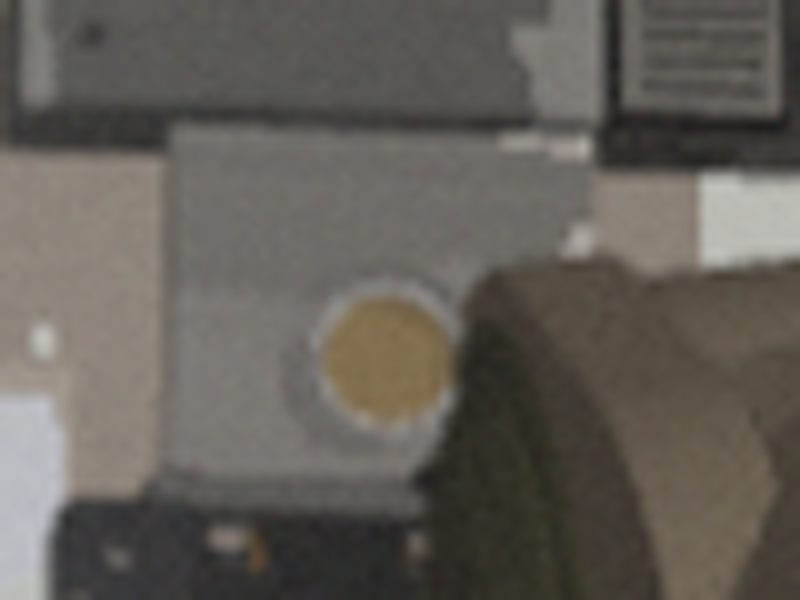

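{"method": "step_arm", "body": {
  "targets": [
    {"travel":[-0.02,0,0.02],"roll":0},
    {"travel":[-0.015,0,0.03],"roll":0},
    {"travel":[0,0,0.03],"roll":0},
    {"travel":[0,0,0.02],"roll":0},
    {"travel":[0,0,0.008],"roll":0},
    {"travel":[0,0,0],"roll":0},
    {"travel":[0,0,0],"roll":0}
  ],
  "fingers": 0.0
}}

```text
t: 22.05
position: [0.4602, -0.01, 0.0253]
tool_rot: [180.0, 0.0, 177.4]
contact_force: [0.5, 0.3, -0.9]
finger_gap: 0.0013
```

```bash
python3 - <<'E'
from h import *
np.set_printoptions(precision=4,suppress=True)
s=arm.sense();print(s["t"],s["position"],s["tool_rot"],s["contact_force"],s["finger_gap"],s["joints"])
S=arm.read_camera("scene");crop(S,(375,235),(80,60),"pics/s13.png",10)
T=arm.read_camera("top");crop(T,(390,235),(80,60),"pics/t13.png",10)
E
```

```text
22.05 [ 0.4602 -0.01    0.0253] [179.9987   0.0338 177.3707] [ 0.5151  0.3076 -0.9178] 0.0012625680742780017 [ -5.6536  36.8157  -0.2551 134.2074   1.0071   8.9449  80.5182]
pics/s13.png origin 335 205 scale 10
pics/t13.png origin 350 205 scale 10
```

View pics/s13.png

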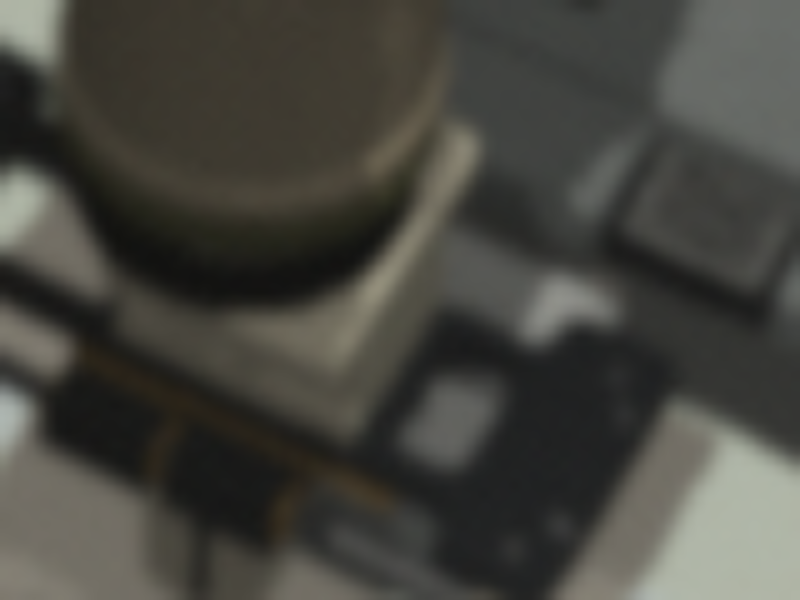

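View pics/t13.png

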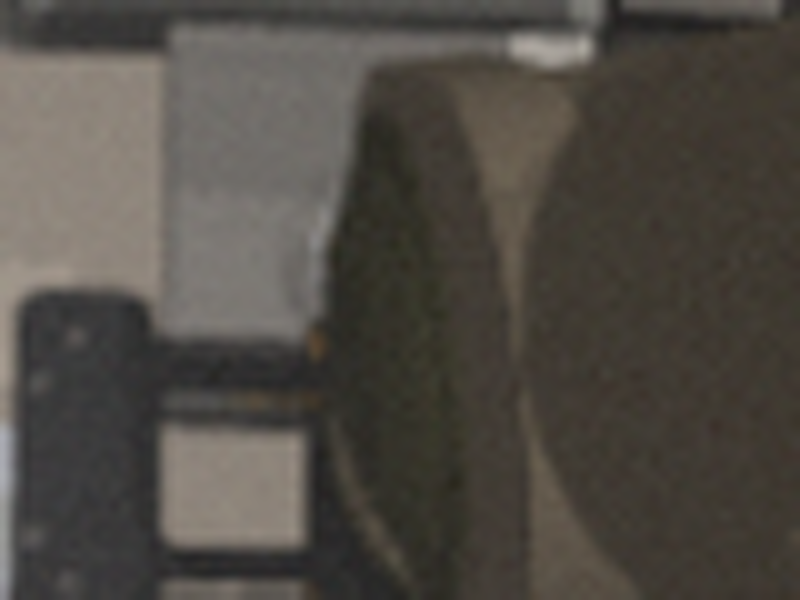

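{"method": "step_arm", "body": {
  "targets": [
    {"travel":[-0.006,0,0],"roll":0},
    {"travel":[-0.005,0,0],"roll":0},
    {"travel":[-0.004,0,0],"roll":0},
    {"travel":[-0.004,0,0],"roll":0},
    {"travel":[-0.005,0,0],"roll":0},
    {"travel":[-0.005,0,0],"roll":0},
    {"travel":[-0.005,0,0],"roll":0},
    {"travel":[-0.005,0,0],"roll":0},
    {"travel":[-0.005,0,0],"roll":0},
    {"travel":[-0.005,0,0],"roll":0},
    {"travel":[-0.005,0,0],"roll":0},
    {"travel":[-0.005,0,0],"roll":0}
  ]
}}

```text
t: 23.35
position: [0.5185, -0.0126, 0.0248]
tool_rot: [-180.0, -0.0, 177.4]
contact_force: [-5.0, 1.2, 2.9]
finger_gap: 0.0005
```

```bash
python3 - <<'E'
from h import *
np.set_printoptions(precision=4,suppress=True)
s=arm.sense();print(s["t"],s["position"],s["contact_force"],s["torque"],s["joints"])
T=arm.read_camera("top");crop(T,(400,215),(110,80),"pics/t14.png",7)
E
```

```text
23.35 [ 0.5185 -0.0126  0.0248] [-5.0028  1.2074  2.8788] [0.2702 1.1037 0.0046] [ -4.5236  38.303   -0.5097 126.624    1.1947  15.1254  81.3078]
pics/t14.png origin 345 175 scale 7
```

View pics/t14.png

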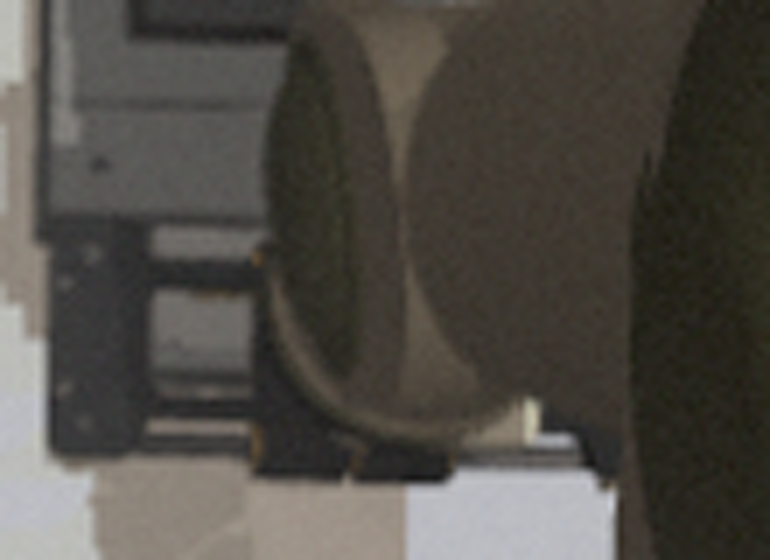

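{"method": "step_arm", "body": {
  "targets": [
    {"travel":[-0.005,0,0],"roll":0},
    {"travel":[-0.005,0,0],"roll":0},
    {"travel":[-0.005,0,0],"roll":0},
    {"travel":[-0.005,0,0],"roll":0},
    {"travel":[-0.004,0,0],"roll":0},
    {"travel":[-0.003,0,0],"roll":0},
    {"travel":[-0.002,0,0],"roll":0},
    {"travel":[0,0,0],"roll":0},
    {"travel":[0,0,0],"roll":0}
  ]
}}

```text
t: 24.3
position: [0.5467, -0.0138, 0.0247]
tool_rot: [180.0, -0.1, 177.4]
contact_force: [-6.0, 1.7, 3.8]
finger_gap: 0.0004
```

{"method": "step_arm", "body": {
  "targets": [
    {"travel":[-0.002,0,0],"roll":0},
    {"travel":[-0.002,0,0],"roll":0},
    {"travel":[-0.002,0,0],"roll":0},
    {"travel":[-0.001,0,0],"roll":0},
    {"travel":[-0.001,0,0],"roll":0},
    {"travel":[0,0,0],"roll":0},
    {"travel":[0,0,0],"roll":0}
  ]
}}

```text
t: 25.0
position: [0.555, -0.0142, 0.0247]
tool_rot: [180.0, -0.1, 177.4]
contact_force: [-4.4, 1.9, 3.4]
finger_gap: 0.0007
```

{"method": "step_arm", "body": {
  "targets": [
    {"travel":[-0.001,0,0],"roll":0},
    {"travel":[-0.001,0,0],"roll":0},
    {"travel":[-0.001,0,0],"roll":0},
    {"travel":[0,0,0],"roll":0},
    {"travel":[0,0,0],"roll":0}
  ]
}}

```text
t: 25.5
position: [0.5579, -0.0143, 0.0248]
tool_rot: [180.0, -0.1, 177.4]
contact_force: [-4.6, 2.0, 2.3]
finger_gap: 0.0007
```

{"method": "step_arm", "body": {
  "targets": [
    {"travel":[-0.001,0,0],"roll":0},
    {"travel":[-0.001,0,0],"roll":0},
    {"travel":[0,0,0],"roll":0},
    {"travel":[0,0,0],"roll":0}
  ]
}}

```text
t: 25.9
position: [0.558, -0.0143, 0.0247]
tool_rot: [-180.0, -0.3, 177.4]
contact_force: [-10.2, 2.6, 7.2]
finger_gap: 0.0008
```

```bash
python3 - <<'E'
from h import *
np.set_printoptions(precision=4,suppress=True)
s=arm.sense();print(s["t"],s["position"],s["contact_force"],s["torque"],s["joints"])
T=arm.read_camera("top");crop(T,(400,195),(110,80),"pics/t15.png",7)
S=arm.read_camera("scene");crop(S,(390,225),(110,80),"pics/s15.png",7)
E
```

```text
25.9 [ 0.558  -0.0143  0.0247] [-10.2396   2.606    7.2374] [0.5674 2.1735 0.0865] [ -3.8875  39.5947  -0.6645 121.3047   1.2111  19.3599  81.8533]
pics/t15.png origin 345 155 scale 7
pics/s15.png origin 335 185 scale 7
```

View pics/t15.png

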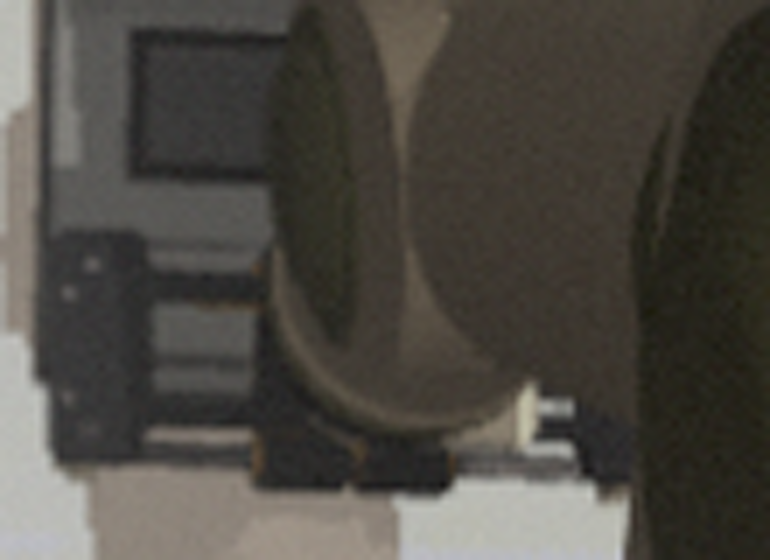

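View pics/s15.png

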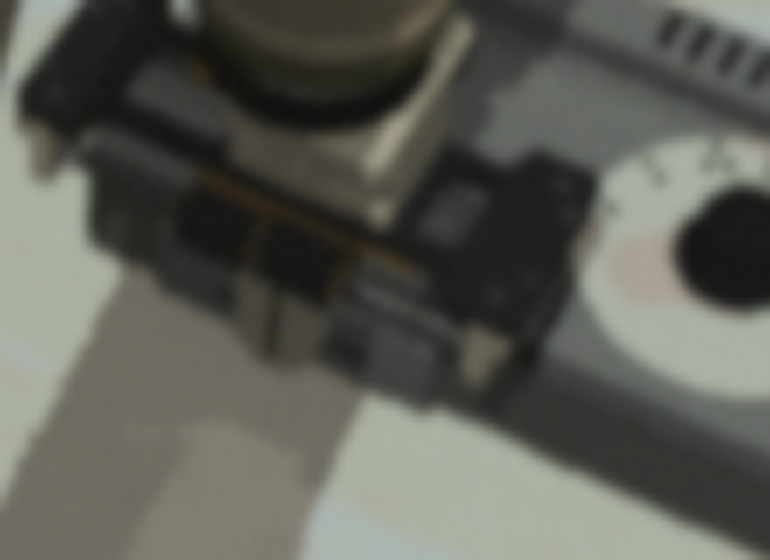

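{"method": "step_arm", "body": {
  "targets": [
    {"travel":[0.002,0,0],"roll":0},
    {"travel":[0.003,0,0],"roll":0},
    {"travel":[0.005,0,0],"roll":0},
    {"travel":[0.008,0,0],"roll":0},
    {"travel":[0,0,0],"roll":0},
    {"travel":[0,0,0],"roll":0}
  ]
}}

```text
t: 26.6
position: [0.543, -0.0138, 0.025]
tool_rot: [180.0, 0.1, 177.4]
contact_force: [0.1, 0.2, 0.2]
finger_gap: 0.0004
```

{"method": "step_arm", "body": {
  "targets": [
    {"travel":[0.01,0,0],"roll":0},
    {"travel":[0.01,0,-0.01],"roll":0},
    {"travel":[0,0,-0.03],"roll":0},
    {"travel":[0,0,-0.05],"roll":0},
    {"travel":[0,0.04,-0.05],"roll":0},
    {"travel":[0,0.048,-0.01],"roll":0},
    {"travel":[0,0.048,0],"roll":0},
    {"travel":[0,0.048,0],"roll":0},
    {"travel":[0,0.048,0],"roll":0},
    {"travel":[0,0.048,0],"roll":0},
    {"travel":[0,0.048,0],"roll":0},
    {"travel":[0,0,0],"roll":0}
  ]
}}

```text
t: 27.8
position: [0.535, 0.3141, 0.1643]
tool_rot: [179.8, 0.0, 177.9]
contact_force: [-1.4, -0.1, -0.8]
finger_gap: 0.0003
```

```bash
python3 - <<'E'
from h import *
np.set_printoptions(precision=4,suppress=True)
s=arm.sense();print(s["t"],s["position"],s["contact_force"])
T=arm.read_camera("top");crop(T,(415,176),(130,96),"pics/t16.png",6);cv2.imwrite("pics/t16f.png",T["color"][:,:,::-1])
S=arm.read_camera("scene");crop(S,(412,215),(132,100),"pics/s16.png",6);cv2.imwrite("pics/s16f.png",S["color"][:,:,::-1])
E
```

```text
27.8 [0.535  0.3141 0.1643] [-1.4155 -0.112  -0.7854]
pics/t16.png origin 350 128 scale 6
pics/s16.png origin 346 165 scale 6
```

View pics/t16.png

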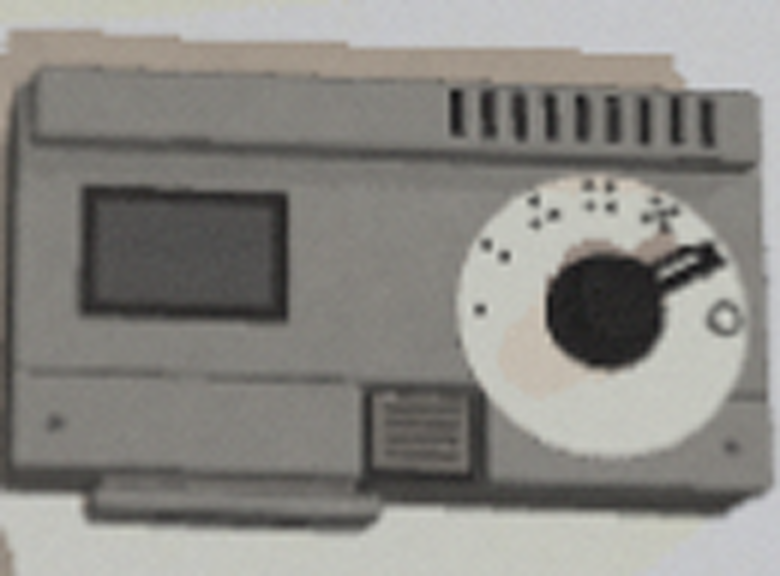

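View pics/s16.png

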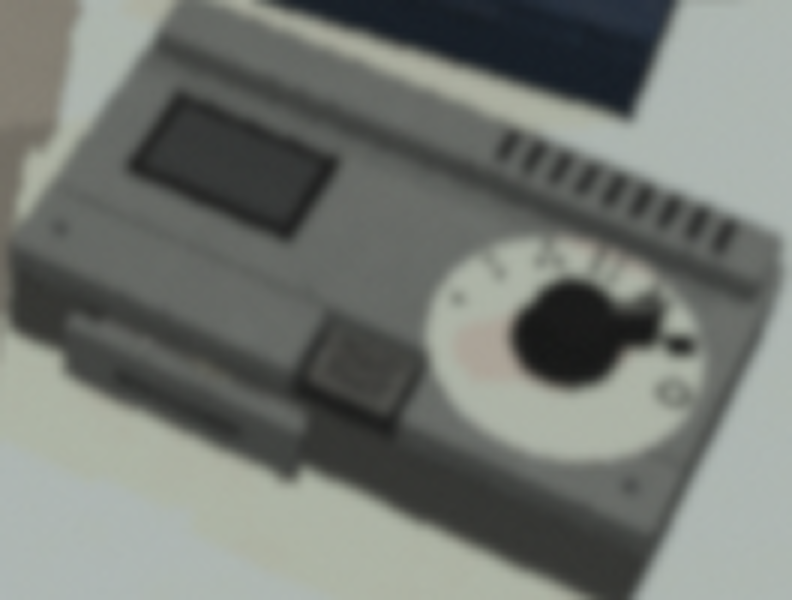

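View pics/t16f.png

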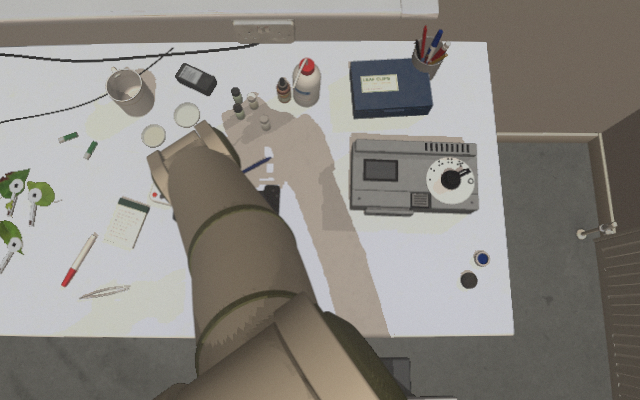

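```bash
python3 - <<'E'
from h import *
S=cv2.imread("pics/s16f.png");A=cv2.imread("pics/scene0.png")
im=np.hstack([A[160:260,190:310],S[160:260,190:310]]);cv2.imwrite("pics/cmp.png",cv2.resize(im,None,fx=3.3,fy=3.3))
E
```

```text
(no output)
```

View pics/cmp.png

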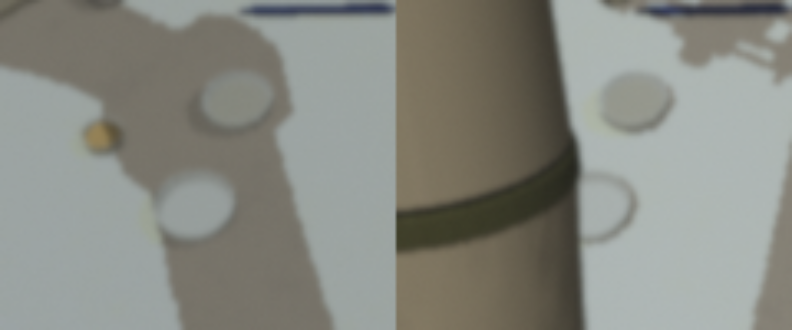

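Both larger dishes show in the same places as at the start: the middle one at (235,100) then and (634,100) now in the panel shifted by 396, and the large one's right edge at 235 then and 633 now. The tray looks as it did when shut, and the knob is on the square.

```bash
python3 - <<'E'
from workcell import arm
print(arm.sense()["t"],arm.finish_job())
E
```

```text
the job is handed in; nothing more can be done
27.9 None
```

The job is done and handed in at 27.9 s, in the order you asked.

I gripped the knob's nose and turned it clockwise from three dots to the solid square. Then I pressed the catch and the tray sprang out. I set the smallest dish in the nest and pushed the tray in until the force rose to about 10 N at its inner stop, then backed off.

**Last checks:**
- **Knob:** the nose points at the square in both cameras, within about a pixel of where I predicted it.
- **Tray:** it stayed shut after I backed off and looks the same as the first, latched picture.
- **Dish:** after release, the top view showed it centred in the nest, and the heights matched it standing flat. It can't be seen now that the tray is shut.
- **Larger dishes:** they are where they started in the scene view. The arm hid part of the big dish there, and hid both dishes from the top camera.
- **Arm:** it stands clear at 0.16 m, touching nothing.

**Disagreements:** the two cameras differed by 2–3 mm in y. The network's height for the nest came out at 38 mm instead of 19 mm, so I measured the nest's rim in the pictures myself, which gave 18.6 mm.

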